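Scan the repaired chargers out

ROBOT

A 6-joint arm with a two-finger parallel gripper is mounted at the origin on the work surface. World frame = base frame: x ahead of the robot, y to its left, z up, the work surface at z = 0. Lengths are in mm, angles in rad, forces in N, time in s.
With the tool pointing down it reaches from about 400 to 925 mm from the base axis. Payload 12.5 kg.
Tool frame: the origin (TCP) lies midway between the tips of the shut fingers; the grasp point (between the pads) lies 19 mm behind it; z points along the fingers, y is the direction in which the jaws open and shut (so a half turn about z gives the same grasp; the last joint's range is limited). The gripper opens to 95 mm and grips with 3 to 60 N. Pads are 20 mm wide; open, the fingers measure 119 mm over their backs; the gripper's body (75 mm by 180 mm) begins 59 mm behind the grasp point.
Start: joints at [1.239, 0.491, 1.559, -0, 1.092, -0.106], TCP at [139.91, 609.157, 214.661] pointing down, gripper open.
Joint ranges: [-3.1, 3.1], [-0.84, 2.19], [0.05, 2.79], [-1.13, 4.28], [0.06, 2.93], [-2.69, 2.69]. Speed limits (rad/s): [2.22, 2.22, 2.79, 3.14, 3.14, 3.14].

INTERFACE

Orientations are given as [roll, pitch, yaw] about the fixed x, y, z axes, in that order (R = Rz(yaw) Ry(pitch) Rx(roll)).
In Python, from cell import * gives the robot as it stands. The module is installed in compiled form; this text tells all that it offers.
- The arm moves only by the tool carry_out, never from a script. Its argument "moves" is a list of rows, each an object of numbers: "dx", "dy", "dz": the shift along the tool's x, y, z in m; "twist": the turn about the tool's z in degrees. A call has 1 to 5 rows; each row is the pose to reach, as a shift and turn from the pose commanded when the call began, along the tool's axes at that moment; what a row does not reach only later rows make up. A row lasts 1/10 s, in which the tool goes at most 50 mm and 8.59 degrees, less where a joint would pass 70% of its speed; a pose out of reach is approached as far as the arm can. A call with a gripper value outside its range is refused whole. "grip" is the finger opening in m, from 0 to 0.0951, set as the call begins (left out, the last holds). The fingers move at their own pace and stop on an object; the grip force is fixed at half the most. Time passes only in rows, so rows that repeat a pose let the fingers close. It gives the time, the measured TCP pose, the force and the opening at its end, in the units of the state.
- state(): the state, without advancing time (a new reading comes with each control period).
- read_camera(name): name is "scene" or "top"; returns (picture, depth): 400x640x3 uint8, red, green, blue; 400x640 float32, mm along the optical axis (not along the pixel's ray), 0 where there is no reading.
- camera_info(name): a dict with "mtx" (3x3 intrinsics, pixels), "R" (3x3) and "t" (3): a world point X has camera coordinates R X + t. Camera axes: x right, y down, z forward; pixel columns grow to the right and rows downward; lengths in mm; the calibration is good to about 2 mm. A picture is of the moment at which its call begins. camera_info takes no time and is no camera call.
- job_done(): hands the job in, once; it reports no verdict.
The state is a dict: "t": time; "joints": joint angles; "qvel": joint speeds; "tau": joint torques, N m; "eef_pos": TCP position; "tcp_rot": TCP orientation; "ft_force": force on the tool from outside, world axes, zero at the start; "moment": the same for the moment, N m; "opening": opening from 0.0 (shut) to 1.0 (fully open).
Only numpy, scipy, OpenCV 4.12 (cv2) and the standard library are available. Lean on these libraries where they do the work, as an engineer would, in place of code of your own. Each camera call takes 0.05 s, during which the arm holds its last target. There are 200 camera calls.

TASK

Check out the repaired chargers: take the label scanner from its rest, switch it on by pushing its tail button fully in against the yellow patch on the steel block, then scan the label of every charger on the bench in the order red, yellow, blue, green (some colours may be missing), each time holding the window squarely facing the middle of the label, 5 cm away, and keeping it there for a good second. Then switch the scanner off against the block in the same way and lay it back in its rest with its head pointing as before. After that set all the chargers flat in the grey tray, and leave the other things where they are.

Things in the scene. Friction and masses are not known exactly. Their poses are not given: they have to be found in the camera images.
- wand_center (a point): hand-held label scanner, a black straight wand with an orange head, loose, 160 g, lying level in its rest at the start. This point is the middle of its handle, a bar 150 long (x), 22 wide (y), 26 high (z): grip it across its 22 mm width here. Axes: x to the head (front), z up out of its back. The head, 30 x 30 x 40 mm high, sits 64 mm ahead (x 49 to 79), its bottom 33 mm below this point, its top 7 mm above
- wand_window (a point): centre of the round red window in the underside of the scanner's head: 64 mm ahead of and 34 mm below the middle of the handle; it looks along the scanner's -z
- wand_focus (a point): empty point 50 mm in front of the window (scanner's -z), where the scanner reads best; same axes as the scanner
- wand_tail (a point): outer end of the green push button on the scanner's tail when it is not pushed, 88 mm behind the middle of the handle; moves with the scanner's handle, not with the button
- wand: the scanner as a body, origin on the underside of the handle, 13 mm below its middle
- wand_button (a joint): green spring button (diameter 15 mm) on the tail of the scanner, pushed forward along the scanner's x: 0 out, 0.006 m fully in; about 1 N starts it, 3.6 N holds it fully in; springs back by itself; it clicks near the end of its travel
- rest_seat (a point): fixed scanner rest: base 130 x 70 mm and two grey saddles 84 mm apart along x, each 14 mm thick, with cheeks 34 mm apart standing 12 mm above the seats (seats 50 mm above the bench). This point, 63 mm up, is where the middle of the handle lies when parked; x is where the head points
- stop_face (a point): fixed bright steel block 60 x 60 mm, 130 mm high, with a yellow patch; this point is the centre of the yellow patch on its upright working face, 105 mm above the bench; x points straight out of the face. Its dark foot does not stand out beyond the face. Room to hold the scanner level here, tail to the face
- tray_in (a point): fixed grey outgoing tray, inside 300 mm (x) by 150 mm (y), walls 20 mm high from the bench and 5 mm thick, floor 5 mm; this point is the centre of its inner floor; holds three chargers in a row along x, 97 mm apart
- meter: bystander: yellow multimeter 150 x 75 x 36 mm lying flat
- flux: bystander: white bottle with red cap, 48 mm thick, 100 mm high
- solder: bystander: blue reel 52 mm across, 40 mm high
- unit_red_mid (a point): red desk charger (two or three of the four colours are present in a run), loose, about 180 g: a sloped case 80 long (x), 50 wide (y); top slopes up 20 degrees from 20 mm high at the front (-x) to about 48 mm at the back (+x). This point is on its middle, 20 mm above its underside; z up. Pick it up across its 50 mm width
- unit_red_label (a point): centre of the white bar-code label (40 mm wide along y, 30 mm up the slope) on the sloped top of the red charger, about 36 mm above its underside; z stands square out of the label (tilted 20 degrees to the charger's front), x points up the slope
- unit_red: the red charger as a body, origin at the centre of its underside
- unit_yellow_mid (a point): yellow desk charger (two or three of the four colours are present in a run), loose, about 180 g: a sloped case 80 long (x), 50 wide (y); top slopes up 20 degrees from 20 mm high at the front (-x) to about 48 mm at the back (+x). This point is on its middle, 20 mm above its underside; z up. Pick it up across its 50 mm width
- unit_yellow_label (a point): centre of the white bar-code label (40 mm wide along y, 30 mm up the slope) on the sloped top of the yellow charger, about 36 mm above its underside; z stands square out of the label (tilted 20 degrees to the charger's front), x points up the slope
- unit_yellow: the yellow charger as a body, origin at the centre of its underside
- unit_blue_mid (a point): blue desk charger (two or three of the four colours are present in a run), loose, about 180 g: a sloped case 80 long (x), 50 wide (y); top slopes up 20 degrees from 20 mm high at the front (-x) to about 48 mm at the back (+x). This point is on its middle, 20 mm above its underside; z up. Pick it up across its 50 mm width
- unit_blue_label (a point): centre of the white bar-code label (40 mm wide along y, 30 mm up the slope) on the sloped top of the blue charger, about 36 mm above its underside; z stands square out of the label (tilted 20 degrees to the charger's front), x points up the slope
- unit_blue: the blue charger as a body, origin at the centre of its underside
- unit_green_mid (a point): green desk charger (two or three of the four colours are present in a run), loose, about 180 g: a sloped case 80 long (x), 50 wide (y); top slopes up 20 degrees from 20 mm high at the front (-x) to about 48 mm at the back (+x). This point is on its middle, 20 mm above its underside; z up. Pick it up across its 50 mm width
- unit_green_label (a point): centre of the white bar-code label (40 mm wide along y, 30 mm up the slope) on the sloped top of the green charger, about 36 mm above its underside; z stands square out of the label (tilted 20 degrees to the charger's front), x points up the slope
- unit_green: the green charger as a body, origin at the centre of its underside

How it is judged (in metres and radians):
On the way, in this order (a step that is already met when the one before it is completed fails the run):
1. the scanner is clicked on: its tail button pushed in against the steel block's face (value of joint wand_button above 0.0045 m and x of wand_tail in the frame of stop_face below 0.004 m and y of wand_tail in the frame of stop_face between -0.03 and 0.03 m), for 0.1 s.
2. red label scanned: point 5 cm before the window on the label (within 15 mm up or down, 18 across, 20 in distance), square within 12 degrees, kept so for 1 s (x of wand_focus in the frame of unit_red_label between -0.015 and 0.015 m and y of wand_focus in the frame of unit_red_label between -0.018 and 0.018 m and z of wand_focus in the frame of unit_red_label between -0.02 and 0.02 m and angle between the z axis of wand_center and the z axis of unit_red_label, either way round below 0.21 rad and z of wand_window in the frame of unit_red_label above 0.02 m), for 1 s.
3. yellow label scanned: point 5 cm before the window on the label (within 15 mm up or down, 18 across, 20 in distance), square within 12 degrees, kept so for 1 s (x of wand_focus in the frame of unit_yellow_label between -0.015 and 0.015 m and y of wand_focus in the frame of unit_yellow_label between -0.018 and 0.018 m and z of wand_focus in the frame of unit_yellow_label between -0.02 and 0.02 m and angle between the z axis of wand_center and the z axis of unit_yellow_label, either way round below 0.21 rad and z of wand_window in the frame of unit_yellow_label above 0.02 m), for 1 s.
4. blue label scanned: point 5 cm before the window on the label (within 15 mm up or down, 18 across, 20 in distance), square within 12 degrees, kept so for 1 s (x of wand_focus in the frame of unit_blue_label between -0.015 and 0.015 m and y of wand_focus in the frame of unit_blue_label between -0.018 and 0.018 m and z of wand_focus in the frame of unit_blue_label between -0.02 and 0.02 m and angle between the z axis of wand_center and the z axis of unit_blue_label, either way round below 0.21 rad and z of wand_window in the frame of unit_blue_label above 0.02 m), for 1 s.
5. green label scanned: point 5 cm before the window on the label (within 15 mm up or down, 18 across, 20 in distance), square within 12 degrees, kept so for 1 s (x of wand_focus in the frame of unit_green_label between -0.015 and 0.015 m and y of wand_focus in the frame of unit_green_label between -0.018 and 0.018 m and z of wand_focus in the frame of unit_green_label between -0.02 and 0.02 m and angle between the z axis of wand_center and the z axis of unit_green_label, either way round below 0.21 rad and z of wand_window in the frame of unit_green_label above 0.02 m), for 1 s.
6. the scanner is clicked off against the steel block in the same way (all of step 1), for 0.1 s.
7. the scanner lies in its rest, head the same way as at the start (distance between wand_center and rest_seat below 0.015 m and angle between wand_center's own z axis and vertical below 0.1 rad and x of wand_window in the frame of rest_seat above 0.04 m and linear speed of wand below 0.02 m/s), for 0.3 s.
8. all chargers stand flat in the tray (x of unit_red_mid in the frame of tray_in between -0.13 and 0.13 m and y of unit_red_mid in the frame of tray_in between -0.06 and 0.06 m and z of each of unit_red_mid, unit_yellow_mid, unit_blue_mid, unit_green_mid in the frame of tray_in below 0.026 m and angle between each of unit_red_mid, unit_yellow_mid, unit_blue_mid, unit_green_mid's own z axis and vertical below 0.1 rad and linear speed of each of unit_red, unit_yellow, unit_blue, unit_green below 0.02 m/s and x of unit_yellow_mid in the frame of tray_in between -0.13 and 0.13 m and y of unit_yellow_mid in the frame of tray_in between -0.06 and 0.06 m and x of unit_blue_mid in the frame of tray_in between -0.13 and 0.13 m and y of unit_blue_mid in the frame of tray_in between -0.06 and 0.06 m and x of unit_green_mid in the frame of tray_in between -0.13 and 0.13 m and y of unit_green_mid in the frame of tray_in between -0.06 and 0.06 m), for 0.2 s.
At the end, for the whole second after the job is handed in: The scanner lies still in its rest (handle middle within 15 mm of the seat point, tilted under 6 degrees, head as at the start), its button out, and every charger present stands flat (under 6 degrees) and still on the tray floor inside its walls (all of step 7 and all of step 8 and value of joint wand_button below 0.002 m); the robot touches nothing.
It fails at once if a bystander (meter, bottle or reel) is moved more than 3 cm (distance of any of meter, flux, solder from where it was at the start of the episode above 0.03 m).
Of unit_red, unit_yellow, unit_blue, unit_green only 2 to 3 are there at a start; the rules pass over those that are not, and their reading is None.
At some moment in a run one of unit_red, unit_yellow, unit_blue, unit_green may be knocked a few centimetres aside while the robot is not near it.
It also fails if it takes over 210 s, if anything falls off the work surface, if the arm or the gripper's body presses on something with over 40 N, if the wrist force passes 120 N, or if a joint passes its speed limit or range.

## Working session

There is one attempt and no reset: what is moved stays moved. The work goes in short steps, Python scripts to look and compute and a tool call to move; the robot and the scene stay as the last step left them, time stands still between calls to the robot, and variables do not carry over. Pictures are saved under pics/ and viewed, about 12 in all and at most 16, crops included, and the job is handed in when it is done.

Besides the shell and the picture viewer there is one more tool, called after "Request:" as name(argument=value, ...), one argument or row to a line, values as JSON. carry_out: Moves the arm, as the interface text tells. Its arguments: {"type":"object","properties":{"moves":{"type":"array","items":{"type":"object","properties":{"dx":{"type":"number"},"dy":{"type":"number"},"dz":{"type":"number"},"twist":{"type":"number"}}}},"grip":{"type":"number"}},"required":["moves"]}

```bash
mkdir -p pics
cat > h.py <<'E'
from cell import *
import numpy as np, cv2
def snap(name,tag=None):
    p,d=read_camera(name)
    if tag: cv2.imwrite(f'pics/{tag}.png',p[:,:,::-1])
    return p,d
def cloud(d,name):
    c=camera_info(name);K=c['mtx'];R=np.array(c['R']);t=np.array(c['t'])
    v,u=np.mgrid[0:400,0:640]
    P=np.stack([(u-K[0][2])/K[0][0]*d,(v-K[1][2])/K[1][1]*d,d],-1)
    W=(P-t)@R
    W[d==0]=np.nan
    return W
E
python3 - <<'E'
from h import *
for n in('scene','top'):
    p,d=snap(n,n+'0'); np.savez(n+'0.npz',p=p,d=d)
    c=camera_info(n);R=np.array(c['R']);print(n,np.array(c['mtx']).round(1).tolist(),'pos',(-R.T@c['t']).round(0),R[2].round(2))
print(state())
E
```

```text
scene [[427.5, 0.0, 323.3], [0.0, 427.5, 204.4], [0.0, 0.0, 1.0]] pos [1371.   92.  843.] [-0.71 -0.16 -0.69]
top [[395.0, 0.0, 323.5], [0.0, 395.0, 197.0], [0.0, 0.0, 1.0]] pos [ 454.  -75. 1143.] [ 0.14 -0.01 -0.99]
{'t': 0.1, 'joints': array([ 1.23940493e+00,  4.91474909e-01,  1.55941215e+00, -1.12386706e-05,
        1.09166957e+00, -1.05623646e-01]), 'qvel': array([-1.74558048e-03,  1.49709360e-05,  3.50284252e-05,  7.00899293e-04,
        9.53754750e-04,  1.61213440e-03]), 'tau': array([ 2.34998857e-03, -6.13626981e+01, -2.58606702e+01,  6.93843956e-02,
        4.70027269e-02,  1.59443200e-06]), 'eef_pos': array([139.83243785, 608.93198312, 214.12717836]), 'tcp_rot': array([-3.14063300e+00, -9.17164218e-05,  2.91583005e+00]), 'ft_force': array([ 0.50151135,  0.62780278, -1.2374614 ]), 'moment': array([ 0.0124355 ,  0.00971984, -0.02240617]), 'opening': 1.0008845338405774}
```

View pics/scene0.png

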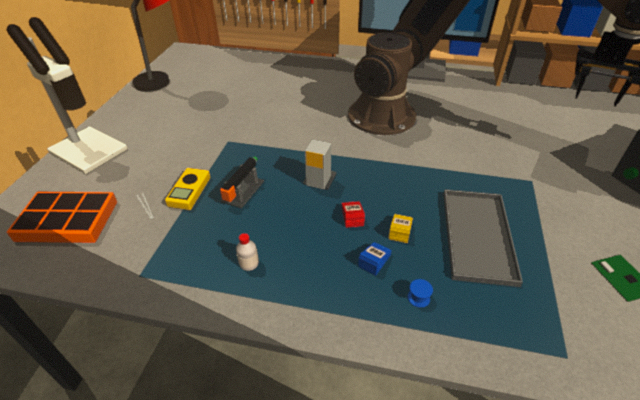

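View pics/top0.png

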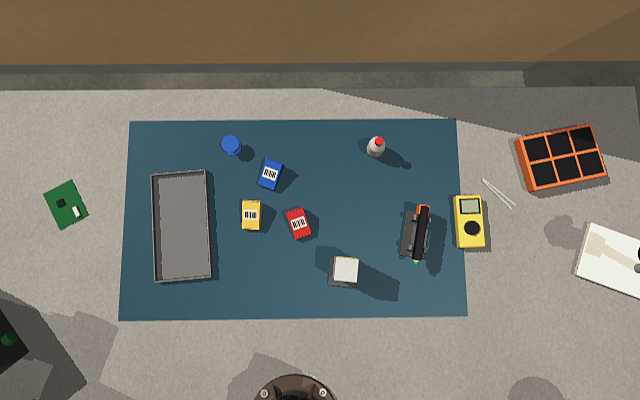

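```bash
cat >> h.py <<'E'
def chargers(p,W):
    """per colour: case axis/yaw and label centre from the cloud"""
    hsv=cv2.cvtColor(p,cv2.COLOR_RGB2HSV);out={}
    zone=(W[...,0]>250)&(W[...,0]<950)&(abs(W[...,1])<620)&(W[...,2]>12)&(W[...,2]<75)
    rng={'red':[(0,8),(172,180)],'yellow':[(20,33)],'blue':[(105,125)],'green':[(45,85)]}
    for c,rr in rng.items():
        m=np.zeros(p.shape[:2],bool)
        for a,b in rr: m|=(hsv[...,0]>=a)&(hsv[...,0]<=b)
        m&=zone&(hsv[...,1]>120)&(hsv[...,2]>60)
        n,L,S,C=cv2.connectedComponentsWithStats(m.astype(np.uint8))
        for i in range(1,n):
            if not 60<S[i,4]<1500: continue
            cnt=np.argwhere(L==i)[:,::-1].astype(np.int32)
            hull=cv2.convexHull(cnt.reshape(-1,1,2));f=np.zeros(m.shape,np.uint8);cv2.fillConvexPoly(f,hull,1)
            w=(f>0)&(hsv[...,1]<90)&(hsv[...,2]>110)&zone   # label white
            if w.sum()<15: continue
            wc=np.argwhere(w)[:,::-1].astype(np.int32)
            f2=np.zeros(m.shape,np.uint8);cv2.fillConvexPoly(f2,cv2.convexHull(wc.reshape(-1,1,2)),1)
            X=W[f2>0];X=X[~np.isnan(X[:,0])]
            A=np.c_[X[:,:2]-X[:,:2].mean(0),np.ones(len(X))];g=np.linalg.lstsq(A,X[:,2],rcond=None)[0]
            r=cv2.minAreaRect(X[:,:2].astype(np.float32))
            F=W[f>0];F=F[~np.isnan(F[:,0])];F=F[F[:,2]>15];rc=cv2.minAreaRect(F[:,:2].astype(np.float32))
            out.setdefault(c,[]).append(dict(label=X.mean(0).round(1),slope=np.degrees(np.arctan(np.hypot(*g[:2]))).round(1),yaw=np.degrees(np.arctan2(g[1],g[0])).round(1),lrect=np.round(np.r_[r[0],r[1],r[2]],1),crect=np.round(np.r_[rc[0],rc[1],rc[2]],1),zmax=np.nanmax(F[:,2]).round(1),n=len(X)))
    return out
E
python3 - <<'E'
from h import *
for n in('top','scene'):
    z=np.load(n+'0.npz');p,d=z['p'],z['d'];W=cloud(d,n);print(n)
    for c,l in chargers(p,W).items():
        for o in l: print(c,{k:(v.tolist() if hasattr(v,'tolist') else v) for k,v in o.items()})
    hsv=cv2.cvtColor(p,cv2.COLOR_RGB2HSV)
    if n=='top':
        # block top, tray, wand, others by height
        for nm,(u0,u1,v0,v1),lo,hi in [('block',(315,380,240,300),120,140),('wand',(390,440,190,280),67,90),('saddles',(390,440,190,280),56,66),('rest',(390,440,190,280),15,50),('tray',(140,225,155,295),15,30),('meter',(445,495,185,260),28,45),('flux',(350,400,125,170),20,110),('reel',(210,250,130,165),20,60)]:
            s=np.zeros(d.shape,bool);s[v0:v1,u0:u1]=1
            X=W[s&(W[...,2]>lo)&(W[...,2]<hi)]
            if len(X)<3: print(nm,len(X));continue
            r=cv2.minAreaRect(X[:,:2].astype(np.float32));print(nm,len(X),X.mean(0).round(1),np.round(np.r_[r[0],r[1],r[2]],1),np.percentile(X[:,2],[5,50,95]).round(1))
        s=np.zeros(d.shape,bool);s[190:280,390:440]=1
        for nm,a,b in[('orange',5,18),('greenbtn',45,85)]:
            X=W[s&(hsv[...,0]>=a)&(hsv[...,0]<=b)&(hsv[...,1]>120)&(hsv[...,2]>60)];print(nm,len(X),np.nanmean(X,0).round(1))
    else:
        X=W[(hsv[...,0]>=18)&(hsv[...,0]<=33)&(hsv[...,1]>120)&(W[...,2]>70)&(W[...,2]<150)&(W[...,0]<600)&(W[...,0]>200)]
        r=cv2.minAreaRect(X[:,:2].astype(np.float32));c=cv2.fitLine(X[:,:2].astype(np.float32),cv2.DIST_HUBER,0,.01,.01).ravel()
        print('patch',len(X),X.mean(0).round(1),X.min(0),X.max(0),c)
E
```

```text
top
red {'label': [537.5, -16.9, 34.6], 'slope': 21.3, 'yaw': 18.8, 'lrect': [537.5, -16.6, 30.8, 40.7, 17.9], 'crect': [536.4, -16.4, 80.1, 50.1, 18.5], 'zmax': 49.2, 'n': 163}
yellow {'label': [549.8, -507.2, 32.8], 'slope': 2.5, 'yaw': 107.8, 'lrect': [532.5, -502.2, 50.9, 136.3, 88.9], 'crect': [538.1, -502.6, 148.7, 76.9, 0.5], 'zmax': 41.2, 'n': 542}
yellow {'label': [563.2, 117.9, 34.6], 'slope': 19.3, 'yaw': -6.4, 'lrect': [563.5, 117.7, 38.5, 27.9, 88.3], 'crect': [561.7, 117.7, 49.7, 79.7, 86.4], 'zmax': 49.5, 'n': 149}
blue {'label': [680.4, 64.8, 34.1], 'slope': 19.4, 'yaw': -25.1, 'lrect': [680.4, 64.8, 42.8, 32.9, 67.7], 'crect': [679.3, 64.6, 50.8, 81.3, 69.1], 'zmax': 50.8, 'n': 173}
block 573 [ 410.4 -141.9  128.2] [ 410.4 -142.1   59.8   60.7   83.8] [125.3 128.2 131.2]
wand 499 [ 503.4 -349.6   73.7] [ 499.  -347.9   29.   164.9   77.8] [68.4 74.1 77.8]
saddles 121 [ 500.7 -344.5   61.3] [ 499.3 -350.    48.5  167.1   78.4] [57.2 61.2 65.2]
rest 71 [ 523.4 -338.7   38.5] [ 514.3 -343.4   48.6  121.9   62.9] [19.1 42.  49.7]
tray 579 [535.7 320.3  18.2] [536.5 320.2
[... 545 characters left out ...]
abel': [579.9, -502.7, 32.8], 'slope': 1.1, 'yaw': 57.1, 'lrect': [579.8, -502.9, 52.9, 40.1, 89.3], 'crect': [539.5, -502.0, 154.1, 78.1, 0.6], 'zmax': 39.9, 'n': 151}
yellow {'label': [562.9, 118.3, 35.3], 'slope': 20.8, 'yaw': -2.5, 'lrect': [561.5, 118.6, 35.2, 25.2, 86.6], 'crect': [563.4, 119.1, 50.0, 83.6, 86.3], 'zmax': 50.6, 'n': 57}
blue {'label': [678.9, 65.4, 34.5], 'slope': 20.5, 'yaw': -21.3, 'lrect': [677.2, 65.2, 43.9, 37.6, 68.0], 'crect': [680.4, 66.3, 51.0, 83.8, 69.2], 'zmax': 48.2, 'n': 139}
patch 248 [ 439.9 -161.9  104.6] [ 391.04938123 -979.31459423   74.04040142] [ 447.96681723 -120.91366242  131.72064657] [ 6.0242709e-02  9.9818379e-01  4.4065378e+02 -1.4873265e+02]
```

Run:
```python
import cv2
a=cv2.imread('pics/scene0.png')[130:290,160:440];b=cv2.imread('pics/top0.png')[160:290,310:500]
a=cv2.resize(a,None,fx=2.1,fy=2.1,interpolation=cv2.INTER_CUBIC)
cv2.imwrite('pics/c0.png',a);cv2.imwrite('pics/c1.png',cv2.resize(b,None,fx=4,fy=4,interpolation=cv2.INTER_CUBIC))
```

```text
(no output)
```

View pics/c0.png

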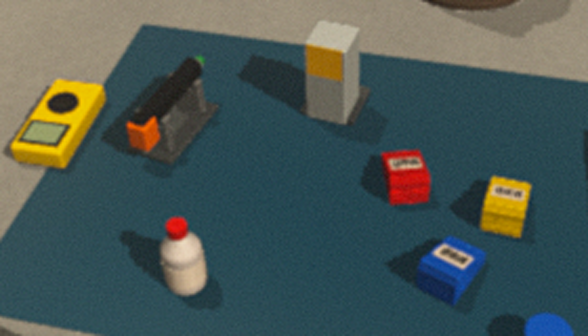

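View pics/c1.png

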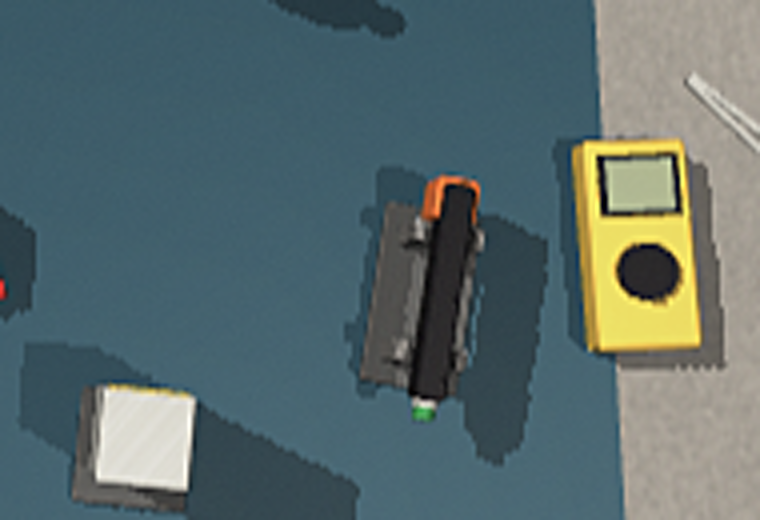

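```bash
cat >> h.py <<'E'
def plan(*wps,start=None):
    """waypoints (x,y,z,yawdeg) of the TCP -> shift/turn from waypoint to waypoint in tool axes, m and deg"""
    s=state();cur=start or (*s['eef_pos'],np.degrees(s['tcp_rot'][2]))
    print('at',np.round(cur,1),'F',s['ft_force'].round(1),'t',round(s['t'],1),'op',round(s['opening'],3))
    for w in wps:
        a=np.radians(cur[3]);d=np.subtract(w[:3],cur[:3]);t=(cur[3]-w[3]+180)%360-180
        print(w,'-> dx %.4f dy %.4f dz %.4f twist %.1f  rows>=%.1f'%((d[0]*np.cos(a)+d[1]*np.sin(a))/1e3,(d[0]*np.sin(a)-d[1]*np.cos(a))/1e3,-d[2]/1e3,t,max(np.linalg.norm(d)/50,abs(t)/8.59)))
        cur=w
E
python3 - <<'E'
from h import *
z=np.load('top0.npz');p,d=z['p'],z['d'];W=cloud(d,'top');hsv=cv2.cvtColor(p,cv2.COLOR_RGB2HSV)
s=np.zeros(d.shape,bool);s[190:280,390:440]=1
X=W[s&(p.max(-1)<45)&(W[...,2]>70)&(W[...,2]<90)]
l=cv2.fitLine(X[:,:2].astype(np.float32),cv2.DIST_HUBER,0,.01,.01).ravel();r=cv2.minAreaRect(X[:,:2].astype(np.float32))
print(len(X),X.mean(0),np.degrees(np.arctan2(l[1],l[0])),r)
print(np.sort(X[:,0])[[0,5,-6,-1]])
plan((330,480,200,167),(560,150,200,167),(580,-150,200,168),(500,-348,120,169))
E
```

```text
310 [ 515.30513565 -351.89741341   74.26278782] -12.360315 ((504.06304931640625, -350.2849426269531), (22.33383560180664, 145.48556518554688), 78.76878356933594)
[433.50327225 433.62130477 573.49039859 576.62968128]
at [139.8 608.9 214.1 167.1] F [ 0.5  0.6 -1.2] t 0.1 op 1.001
(330, 480, 200, 167) -> dx -0.2142 dy -0.0831 dz 0.0141 twist 0.1  rows>=4.6
(560, 150, 200, 167) -> dx -0.2983 dy -0.2698 dz 0.0000 twist 0.0  rows>=8.0
(580, -150, 200, 168) -> dx -0.0870 dy -0.2878 dz 0.0000 twist -1.0  rows>=6.0
(500, -348, 120, 169) -> dx 0.0371 dy -0.2103 dz 0.0800 twist -1.0  rows>=4.6
```

Request:
carry_out(
  moves=[
    {"dx": -0.043,"dy": -0.017,"dz": 0.003},
    {"dx": -0.086,"dy": -0.033,"dz": 0.006},
    {"dx": -0.129,"dy": -0.05,"dz": 0.008},
    {"dx": -0.171,"dy": -0.066,"dz": 0.011},
    {"dx": -0.214,"dy": -0.083,"dz": 0.014},
  ],
  grip=0.095,
)

```text
schema error: expected keys dx, dy, dz, twist
```

Request:
carry_out(
  moves=[
    {"dx": -0.033,"dy": -0.03},
    {"dx": -0.066,"dy": -0.06},
    {"dx": -0.1,"dy": -0.09},
    {"dx": -0.133,"dy": -0.12},
    {"dx": -0.166,"dy": -0.15},
  ],
)

```text
schema error: expected keys dx, dy, dz, twist
```

Request:
carry_out(
  moves=[
    {"dx": -0.033,"dy": -0.03},
    {"dx": -0.066,"dy": -0.06},
    {"dx": -0.099,"dy": -0.09},
    {"dx": -0.132,"dy": -0.12},
    {"dx": -0.132,"dy": -0.12},
  ],
)

```text
schema error: expected keys dx, dy, dz, twist
```

Request:
carry_out(
  moves=[
    {"dx": -0.013,"dy": -0.048},
    {"dx": -0.027,"dy": -0.096},
    {"dx": -0.04,"dy": -0.144},
    {"dx": -0.053,"dy": -0.192},
    {"dx": -0.066,"dy": -0.239},
  ],
)

```text
schema error: expected keys dx, dy, dz, twist
```

Request:
carry_out(
  moves=[
    {"dx": -0.01,"dy": -0.045},
    {"dx": -0.018,"dy": -0.05},
  ],
)

```text
schema error: expected keys dx, dy, dz, twist
```

```bash
python3 -c "
from h import *
plan((504,-350,110,168.3),(504,-350,44,168.3))"
```

```text
at [139.8 608.9 214.1 167.1] F [ 0.5  0.6 -1.2] t 0.1 op 1.001
(504, -350, 110, 168.3) -> dx -0.5696 dy -0.8531 dz 0.1041 twist -1.2  rows>=20.6
(504, -350, 44, 168.3) -> dx 0.0000 dy 0.0000 dz 0.0660 twist 0.0  rows>=1.3
```

Request:
carry_out(
  moves=[
    {"dx": -0.214,"dy": -0.083,"dz": 0.014,"twist": 0},
    {"dx": -0.214,"dy": -0.083,"dz": 0.014,"twist": 0},
    {"dx": -0.214,"dy": -0.083,"dz": 0.014,"twist": 0},
    {"dx": -0.214,"dy": -0.083,"dz": 0.014,"twist": 0},
    {"dx": -0.214,"dy": -0.083,"dz": 0.014,"twist": 0},
  ],
  grip=0.095,
)

```text
t: 0.6
eef_pos: [332.2, 478.3, 200.2]
tcp_rot: [-3.141, -0.0, 2.914]
ft_force: [-0.4, 1.2, -0.2]
opening: 1.001
```

Request:
carry_out(
  moves=[
    {"dx": -0.15,"dy": -0.135,"dz": 0,"twist": 0},
    {"dx": -0.15,"dy": -0.135,"dz": 0,"twist": 0},
    {"dx": -0.15,"dy": -0.135,"dz": 0,"twist": 0},
    {"dx": -0.15,"dy": -0.135,"dz": 0,"twist": 0},
    {"dx": -0.15,"dy": -0.135,"dz": 0,"twist": 0},
  ],
)

```text
t: 1.1
eef_pos: [448.5, 311.2, 200.4]
tcp_rot: [-3.141, 0.0, 2.911]
ft_force: [-0.2, -0.3, 0.2]
opening: 0.999
```

Request:
carry_out(
  moves=[
    {"dx": -0.15,"dy": -0.135,"dz": 0,"twist": 0},
    {"dx": -0.15,"dy": -0.135,"dz": 0,"twist": 0},
    {"dx": -0.15,"dy": -0.135,"dz": 0,"twist": 0},
    {"dx": -0.15,"dy": -0.135,"dz": 0,"twist": 0},
    {"dx": -0.15,"dy": -0.135,"dz": 0,"twist": 0},
  ],
)

```text
t: 1.6
eef_pos: [564.3, 146.3, 200.1]
tcp_rot: [-3.141, 0.001, 2.912]
ft_force: [-0.5, 0.3, -0.2]
opening: 1.002
```

Request:
carry_out(
  moves=[
    {"dx": -0.066,"dy": -0.238,"dz": 0,"twist": 0},
    {"dx": -0.066,"dy": -0.238,"dz": 0,"twist": 0},
    {"dx": -0.066,"dy": -0.238,"dz": 0,"twist": 0},
    {"dx": -0.066,"dy": -0.238,"dz": 0,"twist": 0},
    {"dx": -0.066,"dy": -0.238,"dz": 0,"twist": 0},
  ],
)

```text
t: 2.1
eef_pos: [572.6, -97.7, 200.5]
tcp_rot: [3.141, -0.0, 2.916]
ft_force: [0.2, -0.1, 0.2]
opening: 0.999
```

```bash
python3 -c "
from h import *
plan((504,-350,110,168.3),(504,-350,44,168.3))"
```

```text
at [572.6 -97.7 200.5 167.1] F [ 0.2 -0.1  0.2] t 2.1 op 0.999
(504, -350, 110, 168.3) -> dx 0.0105 dy -0.2613 dz 0.0905 twist -1.2  rows>=5.5
(504, -350, 44, 168.3) -> dx 0.0000 dy 0.0000 dz 0.0660 twist 0.0  rows>=1.3
```

Request:
carry_out(
  moves=[
    {"dx": 0.0105,"dy": -0.2413,"dz": 0.05,"twist": -1.2},
    {"dx": 0.0105,"dy": -0.2413,"dz": 0.05,"twist": -1.2},
    {"dx": 0.0105,"dy": -0.2413,"dz": 0.05,"twist": -1.2},
    {"dx": 0.0105,"dy": -0.2413,"dz": 0.05,"twist": -1.2},
    {"dx": 0.0105,"dy": -0.2413,"dz": 0.05,"twist": -1.2},
  ],
)

```text
t: 2.6
eef_pos: [508.1, -330.4, 150.0]
tcp_rot: [3.141, -0.0, 2.937]
ft_force: [0.8, -0.7, -0.0]
opening: 1.001
```

Request:
carry_out(
  moves=[
    {"dx": 0,"dy": -0.02,"dz": 0.04,"twist": 0},
    {"dx": 0,"dy": -0.02,"dz": 0.04,"twist": 0},
  ],
)

```text
t: 2.8
eef_pos: [502.5, -349.3, 106.2]
tcp_rot: [3.138, -0.006, 2.934]
ft_force: [-0.3, -0.4, -0.3]
opening: 1.003
```

Run:
```python
from h import *
plan((504,-350,44,168.3))
p,d=snap('top');W=cloud(d,'top')
q,_=snap('scene')
cv2.imwrite('pics/g.png',np.hstack([cv2.resize(p[160:300,360:500],(420,420)),cv2.resize(q[120:240,180:300],(420,420))])[:,:,::-1][:, :800])
```

```text
at [ 502.5 -349.3  106.2  168.1] F [-0.3 -0.4 -0.3] t 2.8 op 1.003
(504, -350, 44, 168.3) -> dx -0.0016 dy -0.0004 dz 0.0622 twist -0.2  rows>=1.2
```

View pics/g.png

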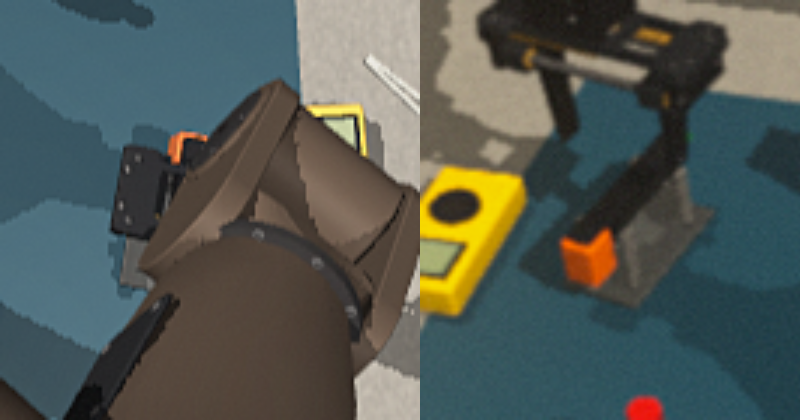

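Request:
carry_out(
  moves=[
    {"dx": -0.0015,"dy": 0,"dz": 0.031,"twist": 0},
    {"dx": -0.0015,"dy": 0,"dz": 0.062,"twist": 0},
    {"dx": -0.0015,"dy": 0,"dz": 0.062,"twist": 0},
    {"dx": -0.0015,"dy": 0,"dz": 0.062,"twist": 0},
  ],
)

```text
t: 3.3
eef_pos: [507.1, -348.5, 50.1]
tcp_rot: [-3.141, 0.001, 2.938]
ft_force: [0.7, 0.1, 0.8]
opening: 0.998
```

Request:
carry_out(
  moves=[
    {"dx": 0,"dy": 0,"dz": 0,"twist": 0},
    {"dx": 0,"dy": 0,"dz": 0,"twist": 0},
    {"dx": 0,"dy": 0,"dz": 0,"twist": 0},
    {"dx": 0,"dy": 0,"dz": 0,"twist": 0},
    {"dx": 0,"dy": 0,"dz": 0,"twist": 0},
  ],
  grip=0.0,
)

```text
t: 3.8
eef_pos: [506.0, -349.5, 48.9]
tcp_rot: [-3.142, 0.0, 2.937]
ft_force: [-0.6, 0.1, 0.2]
opening: 0.637
```

Request:
carry_out(
  moves=[
    {"dx": 0,"dy": 0,"dz": 0,"twist": 0},
    {"dx": 0,"dy": 0,"dz": 0,"twist": 0},
    {"dx": 0,"dy": 0,"dz": 0,"twist": 0},
    {"dx": 0,"dy": 0,"dz": 0,"twist": 0},
    {"dx": 0,"dy": 0,"dz": 0,"twist": 0},
  ],
)

```text
t: 4.3
eef_pos: [506.0, -349.4, 48.5]
tcp_rot: [3.141, -0.0, 2.937]
ft_force: [0.5, -0.5, -0.2]
opening: 0.227
```

Request:
carry_out(
  moves=[
    {"dx": 0,"dy": 0,"dz": -0.03,"twist": 0},
    {"dx": 0,"dy": 0,"dz": -0.07,"twist": 0},
    {"dx": 0,"dy": 0,"dz": -0.11,"twist": 0},
    {"dx": 0,"dy": 0,"dz": -0.11,"twist": 0},
  ],
)

```text
t: 4.7
eef_pos: [507.5, -350.6, 163.6]
tcp_rot: [-3.138, 0.007, 2.937]
ft_force: [0.1, -0.8, -1.5]
opening: 0.229
```

Run:
```python
from h import *
plan((560,-158,158,174),(552,-157,91,174),(532,-155,91,174))
q,_=snap('scene')
cv2.imwrite('pics/g2.png',cv2.resize(q[90:250,160:400],None,fx=2.5,fy=2.5)[:,:,::-1])
```

```text
at [ 507.5 -350.6  163.6  168.3] F [ 0.1 -0.8 -1.5] t 4.7 op 0.229
(560, -158, 158, 174) -> dx -0.0122 dy 0.1993 dz 0.0056 twist -5.7  rows>=4.0
(552, -157, 91, 174) -> dx 0.0081 dy 0.0002 dz 0.0670 twist 0.0  rows>=1.3
(532, -155, 91, 174) -> dx 0.0201 dy -0.0001 dz 0.0000 twist 0.0  rows>=0.4
```

View pics/g2.png

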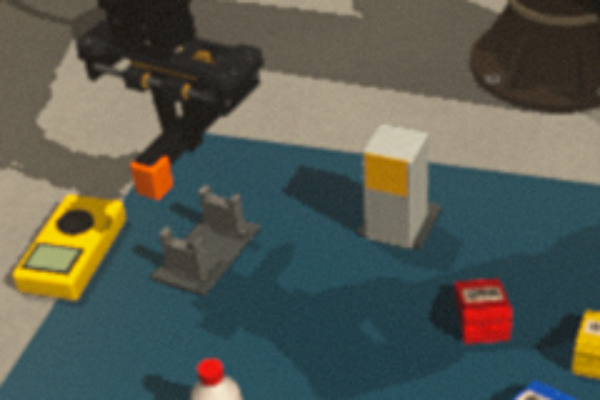

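Request:
carry_out(
  moves=[
    {"dx": -0.012,"dy": 0.199,"dz": 0.004,"twist": -5.7},
    {"dx": -0.012,"dy": 0.199,"dz": 0.004,"twist": -5.7},
    {"dx": -0.012,"dy": 0.199,"dz": 0.004,"twist": -5.7},
    {"dx": -0.012,"dy": 0.199,"dz": 0.004,"twist": -5.7},
    {"dx": -0.012,"dy": 0.199,"dz": 0.004,"twist": -5.7},
  ],
)

```text
t: 5.25
eef_pos: [558.3, -151.7, 152.8]
tcp_rot: [3.14, -0.003, 3.041]
ft_force: [-0.4, -0.3, -1.9]
opening: 0.226
```

Request:
carry_out(
  moves=[
    {"dx": 0,"dy": 0,"dz": 0.03,"twist": 0},
    {"dx": 0,"dy": 0,"dz": 0.063,"twist": 0},
    {"dx": 0,"dy": 0,"dz": 0.063,"twist": 0},
    {"dx": 0,"dy": 0,"dz": 0.063,"twist": 0},
    {"dx": 0,"dy": 0,"dz": 0.063,"twist": 0},
  ],
)

```text
t: 5.75
eef_pos: [558.6, -157.4, 92.5]
tcp_rot: [-3.141, 0.001, 3.036]
ft_force: [1.0, 0.3, -2.8]
opening: 0.232
```

Run:
```python
from h import *
p,d=snap('top');W=cloud(d,'top');hsv=cv2.cvtColor(p,cv2.COLOR_RGB2HSV)
plan((552,-157,91,174),(532,-155,91,174))
for n in('top','scene'):
    p,d=snap(n);W=cloud(d,n);hsv=cv2.cvtColor(p,cv2.COLOR_RGB2HSV)
    near=(W[...,0]>430)&(W[...,0]<680)&(abs(W[...,1]+150)<80)&(W[...,2]>50)
    for nm,a,b in[('orange',5,18),('green',45,85)]:
        X=W[near&(hsv[...,0]>=a)&(hsv[...,0]<=b)&(hsv[...,1]>120)&(hsv[...,2]>60)]
        if len(X): print(n,nm,len(X),X.mean(0).round(1),X.min(0).round(1),X.max(0).round(1))
cv2.imwrite('pics/g3.png',np.hstack([cv2.resize(q,(400,400)) for q in (snap('top')[0][150:310,250:410],p[90:250,220:380])])[:,:,::-1])
```

```text
at [ 558.7 -157.5   92.8  173.9] F [ 0.1  0.2 -2.3] t 5.8 op 0.229
(552, -157, 91, 174) -> dx 0.0067 dy -0.0002 dz 0.0018 twist -0.1  rows>=0.1
(532, -155, 91, 174) -> dx 0.0201 dy -0.0001 dz 0.0000 twist 0.0  rows>=0.4
top orange 2 [ 612.6 -132.8  383.8] [ 609.7 -134.7  383. ] [ 615.4 -130.8  384.7]
scene orange 1739 [ 534.7 -131.8  413.3] [ 441.3 -223.6   75.3] [639.3 -70.  547.4]
```

View pics/g3.png

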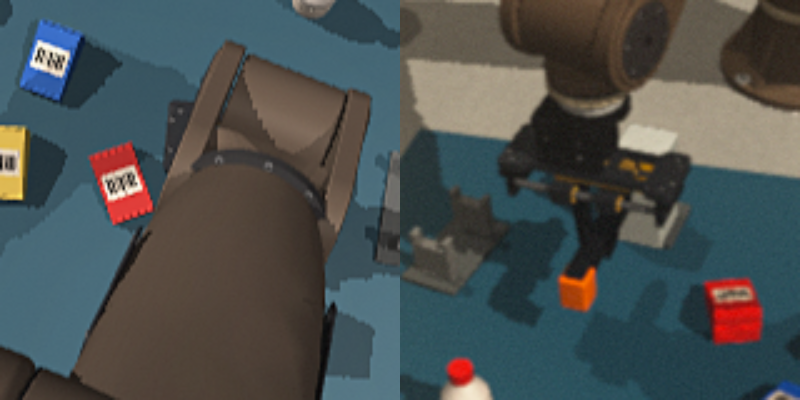

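Request:
carry_out(
  moves=[
    {"dx": 0.012,"dy": 0,"dz": 0.001,"twist": 0},
    {"dx": 0.022,"dy": 0,"dz": 0.001,"twist": 0},
    {"dx": 0.022,"dy": 0,"dz": 0.001,"twist": 0},
    {"dx": 0.022,"dy": 0,"dz": 0.001,"twist": 0},
  ],
)

```text
t: 6.35
eef_pos: [536.7, -154.9, 91.1]
tcp_rot: [-3.141, 0.001, 3.036]
ft_force: [1.0, 0.0, -2.1]
opening: 0.231
```

Request:
carry_out(
  moves=[
    {"dx": 0.002,"dy": 0,"dz": 0,"twist": 0},
    {"dx": 0.004,"dy": 0,"dz": 0,"twist": 0},
    {"dx": 0.004,"dy": 0,"dz": 0,"twist": 0},
    {"dx": 0.004,"dy": 0,"dz": 0,"twist": 0},
  ],
)

```text
t: 6.75
eef_pos: [532.5, -154.3, 90.6]
tcp_rot: [3.141, -0.0, 3.036]
ft_force: [0.2, -0.2, -2.9]
opening: 0.229
```

Request:
carry_out(
  moves=[
    {"dx": 0.002,"dy": 0,"dz": 0,"twist": 0},
    {"dx": 0.004,"dy": 0,"dz": 0,"twist": 0},
    {"dx": 0.004,"dy": 0,"dz": 0,"twist": 0},
    {"dx": 0.004,"dy": 0,"dz": 0,"twist": 0},
  ],
)

```text
t: 7.15
eef_pos: [528.6, -153.9, 90.7]
tcp_rot: [3.142, 0.0, 3.036]
ft_force: [1.7, 0.1, -2.9]
opening: 0.23
```

Contact is starting (1.7 N). Continue in small steps.

Request:
carry_out(
  moves=[
    {"dx": 0.002,"dy": 0,"dz": 0,"twist": 0},
    {"dx": 0.003,"dy": 0,"dz": 0,"twist": 0},
    {"dx": 0.003,"dy": 0,"dz": 0,"twist": 0},
  ],
)

```text
t: 7.45
eef_pos: [525.5, -153.6, 90.7]
tcp_rot: [-3.142, 0.001, 3.036]
ft_force: [2.1, 0.5, -3.0]
opening: 0.231
```

Request:
carry_out(
  moves=[
    {"dx": 0.001,"dy": 0,"dz": 0,"twist": 0},
    {"dx": 0.002,"dy": 0,"dz": 0,"twist": 0},
    {"dx": 0.002,"dy": 0,"dz": 0,"twist": 0},
  ],
)

```text
t: 7.75
eef_pos: [523.5, -153.4, 90.7]
tcp_rot: [-3.142, 0.0, 3.036]
ft_force: [3.3, -0.2, -2.7]
opening: 0.231
```

Request:
carry_out(
  moves=[
    {"dx": 0.001,"dy": 0,"dz": 0,"twist": 0},
    {"dx": 0.001,"dy": 0,"dz": 0,"twist": 0},
    {"dx": 0.001,"dy": 0,"dz": 0,"twist": 0},
  ],
)

```text
t: 8.05
eef_pos: [523.1, -153.4, 90.8]
tcp_rot: [-3.141, 0.002, 3.036]
ft_force: [6.1, 0.3, -3.1]
opening: 0.23
```

Request:
carry_out(
  moves=[
    {"dx": 0.0005,"dy": 0,"dz": 0,"twist": 0},
    {"dx": 0.0005,"dy": 0,"dz": 0,"twist": 0},
    {"dx": 0.0005,"dy": 0,"dz": 0,"twist": 0},
  ],
)

```text
t: 8.35
eef_pos: [523.1, -153.5, 90.9]
tcp_rot: [-3.141, 0.003, 3.036]
ft_force: [7.8, -0.6, -3.3]
opening: 0.232
```

Request:
carry_out(
  moves=[
    {"dx": -0.01,"dy": 0,"dz": 0,"twist": 0},
    {"dx": -0.026,"dy": 0,"dz": 0,"twist": 0},
    {"dx": -0.026,"dy": 0,"dz": 0,"twist": 0},
    {"dx": -0.026,"dy": 0,"dz": -0.04,"twist": 0},
    {"dx": -0.026,"dy": 0,"dz": -0.065,"twist": 0},
  ],
)

```text
t: 8.85
eef_pos: [547.2, -155.7, 156.6]
tcp_rot: [3.141, -0.002, 3.036]
ft_force: [0.4, 0.9, -2.7]
opening: 0.23
```

Run:
```python
from h import *
plan((500,-151,150,174))
```

```text
at [ 547.2 -155.7  156.6  174. ] F [ 0.4  0.9 -2.7] t 8.8 op 0.23
(500, -151, 150, 174) -> dx 0.0474 dy -0.0003 dz 0.0066 twist -0.0  rows>=1.0
```

Request:
carry_out(
  moves=[
    {"dx": 0.024,"dy": 0,"dz": 0,"twist": 0},
    {"dx": 0.047,"dy": 0,"dz": 0.01,"twist": 0},
    {"dx": 0.047,"dy": 0,"dz": 0.021,"twist": 0},
    {"dx": 0.047,"dy": 0,"dz": 0.021,"twist": 0},
    {"dx": 0.047,"dy": 0,"dz": 0.021,"twist": 0},
  ],
)

```text
t: 9.35
eef_pos: [501.4, -151.1, 134.5]
tcp_rot: [3.141, -0.001, 3.036]
ft_force: [1.0, 0.4, -2.0]
opening: 0.23
```

Request:
carry_out(
  moves=[
    {"dx": 0,"dy": 0,"dz": 0.003,"twist": 0},
    {"dx": 0,"dy": 0,"dz": 0.006,"twist": 0},
    {"dx": 0,"dy": 0,"dz": 0.009,"twist": 0},
    {"dx": 0,"dy": 0,"dz": 0.01,"twist": 0},
  ],
)

```text
t: 9.75
eef_pos: [502.0, -151.2, 124.8]
tcp_rot: [-3.141, 0.002, 3.036]
ft_force: [4.1, 0.2, 4.5]
opening: 0.23
```

Request:
carry_out(
  moves=[
    {"dx": 0,"dy": 0,"dz": 0.002,"twist": 0},
    {"dx": 0,"dy": 0,"dz": 0.004,"twist": 0},
    {"dx": 0,"dy": 0,"dz": 0.005,"twist": 0},
  ],
)

```text
t: 10.05
eef_pos: [501.4, -151.1, 119.7]
tcp_rot: [-3.141, 0.001, 3.036]
ft_force: [4.7, -0.4, 3.6]
opening: 0.231
```

Request:
carry_out(
  moves=[
    {"dx": 0,"dy": 0,"dz": 0.003,"twist": 0},
    {"dx": 0,"dy": 0,"dz": 0.006,"twist": 0},
    {"dx": 0,"dy": 0,"dz": 0.009,"twist": 0},
    {"dx": 0,"dy": 0,"dz": 0.012,"twist": 0},
    {"dx": 0,"dy": 0,"dz": 0.012,"twist": 0},
  ],
)

```text
t: 10.55
eef_pos: [500.8, -150.9, 107.0]
tcp_rot: [3.141, -0.001, 3.036]
ft_force: [2.1, -1.1, 0.7]
opening: 0.235
```

Request:
carry_out(
  moves=[
    {"dx": -0.01,"dy": 0,"dz": -0.005,"twist": 0},
    {"dx": -0.05,"dy": 0,"dz": -0.03,"twist": 0},
    {"dx": -0.1,"dy": 0,"dz": -0.07,"twist": 0},
    {"dx": -0.1,"dy": 0,"dz": -0.09,"twist": 0},
    {"dx": -0.1,"dy": 0,"dz": -0.09,"twist": 0},
  ],
)

```text
t: 11.05
eef_pos: [602.9, -161.7, 200.7]
tcp_rot: [-3.141, 0.004, 3.037]
ft_force: [-1.2, -0.3, -2.0]
opening: 0.231
```

Run:
```python
from h import *
plan()
q,d=snap('scene');np.savez('t.npz',p=q,d=d)
cv2.imwrite('pics/g4.png',cv2.resize(q[60:220,200:400],None,fx=3,fy=3)[:,:,::-1])
```

```text
at [ 602.9 -161.7  200.7  174. ] F [-1.2 -0.3 -2. ] t 11.1 op 0.231
```

View pics/g4.png

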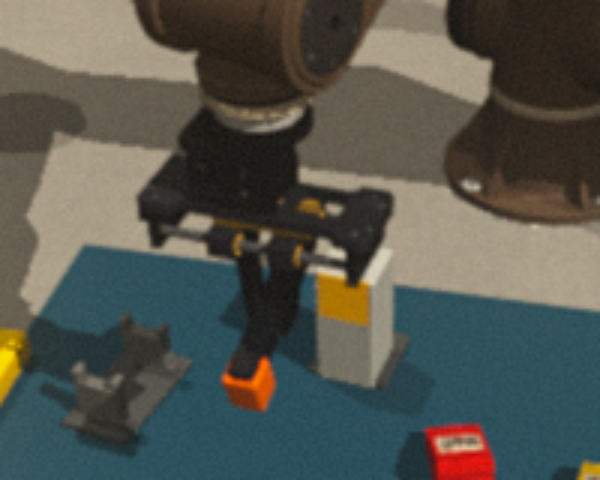

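```bash
cat >> h.py <<'E'
def tilt(q,d,n='scene'):
    s=state();e=s['eef_pos'];psi=s['tcp_rot'][2]+np.pi
    W=cloud(d,n);hsv=cv2.cvtColor(q,cv2.COLOR_RGB2HSV)
    L=W-(e+[0,0,19]);f=np.array([np.cos(psi),np.sin(psi)])
    a=L[...,0]*f[0]+L[...,1]*f[1];b=-L[...,0]*f[1]+L[...,1]*f[0];z=L[...,2]
    m=(a>30)&(a<110)&(abs(b)<30)&(z>-90)&(z<40)&(hsv[...,0]>=4)&(hsv[...,0]<=18)&(hsv[...,1]>120)
    P=np.stack([a,b,z],-1)[m];print('orange',len(P),P.min(0).round(1),P.max(0).round(1),P.mean(0).round(1))
    Q=P
    for _ in range(4):
        c=Q.mean(0);nn=np.linalg.svd(Q-c)[2][2];nn*=np.sign(nn[0]);r=abs((P-c)@nn);Q=P[r<2]
    print('front face n',nn.round(3),'pitch down deg',np.degrees(np.arctan2(-nn[2],nn[0])).round(1),'n.c',(nn@c).round(1),len(Q))
    m=(a>15)&(a<80)&(abs(b)<11)&(z>-40)&(z<25)&(q.max(-1)<60)
    P=np.stack([a,b,z],-1)[m]
    if len(P)>10:
        Q=P
        for _ in range(5):
            k=np.polyfit(Q[:,0],Q[:,2],1);r=P[:,2]-np.polyval(k,P[:,0]);Q=P[abs(r)<2.5]
        print('top',len(Q),'pitch',np.degrees(np.arctan(-k[0])).round(1),'z@0',k[1].round(1))
E
python3 -c "
from h import *
z=np.load('t.npz');tilt(z['p'],z['d'])
p,d=snap('top')
for c,l in chargers(p,cloud(d,'top')).items():
  for o in l: print(c,o['label'],o['slope'],o['yaw'],o['crect'])"
```

```text
orange 194 [ 42.1 -13.1 -52.8] [78.3 16.6 -6.6] [ 67.4   6.9 -27.8]
front face n [ 0.695  0.719 -0.017] pitch down deg 1.4 n.c 52.3 42
top 167 pitch 16.8 z@0 11.4
red [537.5 -16.9  34.6] 19.7 21.0 [524.1 -20.  106.   49.6  18. ]
yellow [ 580.7 -503.6   32.6] 1.9 154.1 [ 538.1 -502.9  148.9   76.3    1.1]
yellow [563.3 117.9  34.8] 19.5 -6.6 [561.6 117.6  49.6  79.6  86.7]
blue [680.3  64.8  34.5] 18.8 -19.8 [678.6  64.5  50.7  80.1  69.5]
```

Request:
carry_out(
  moves=[
    {"dx": 0,"dy": 0,"dz": 0,"twist": 39},
    {"dx": 0,"dy": 0,"dz": 0,"twist": 39},
    {"dx": 0,"dy": 0,"dz": 0,"twist": 39},
    {"dx": 0,"dy": 0,"dz": 0,"twist": 39},
    {"dx": 0,"dy": 0,"dz": 0,"twist": 39},
  ],
)

```text
t: 11.65
eef_pos: [599.0, -161.1, 195.7]
tcp_rot: [-3.14, -0.004, 2.349]
ft_force: [-0.4, 0.2, -2.3]
opening: 0.231
```

Request:
carry_out(
  moves=[
    {"dx": 0,"dy": 0,"dz": 0,"twist": 39},
    {"dx": 0,"dy": 0,"dz": 0,"twist": 39},
    {"dx": 0,"dy": 0,"dz": 0,"twist": 39},
    {"dx": 0,"dy": 0,"dz": 0,"twist": 39},
    {"dx": 0,"dy": 0,"dz": 0,"twist": 39},
  ],
)

```text
t: 12.15
eef_pos: [599.0, -161.1, 195.8]
tcp_rot: [-3.138, -0.002, 1.669]
ft_force: [-0.4, -0.7, -2.1]
opening: 0.228
```

Request:
carry_out(
  moves=[
    {"dx": 0,"dy": 0,"dz": 0,"twist": 39},
    {"dx": 0,"dy": 0,"dz": 0,"twist": 39},
    {"dx": 0,"dy": 0,"dz": 0,"twist": 39},
    {"dx": 0,"dy": 0,"dz": 0,"twist": 39},
    {"dx": 0,"dy": 0,"dz": 0,"twist": 39},
  ],
)

```text
t: 12.65
eef_pos: [599.0, -161.1, 195.7]
tcp_rot: [-3.138, 0.001, 0.988]
ft_force: [0.4, 0.1, -2.3]
opening: 0.229
```

Request:
carry_out(
  moves=[
    {"dx": 0,"dy": 0,"dz": 0,"twist": 39},
    {"dx": 0,"dy": 0,"dz": 0,"twist": 39},
    {"dx": 0,"dy": 0,"dz": 0,"twist": 39},
    {"dx": 0,"dy": 0,"dz": 0,"twist": 39},
    {"dx": 0,"dy": 0,"dz": 0,"twist": 39},
  ],
)

```text
t: 13.15
eef_pos: [599.0, -161.1, 195.7]
tcp_rot: [-3.139, 0.003, 0.307]
ft_force: [-0.7, 0.1, -2.5]
opening: 0.23
```

Run:
```python
from h import *
q,d=snap('scene');tilt(q,d)
for c,l in chargers(q,cloud(d,'scene')).items():
  for o in l: print(c,o['label'],o['slope'],o['yaw'],o['crect'])
cv2.imwrite('pics/g5.png',cv2.resize(q[60:260,220:420],None,fx=3,fy=3)[:,:,::-1])
plan((571,-6,200,18.3),(571,-6,120,18.3))
```

```text
Traceback (most recent call last):
  File "h.py", line 52, in tilt
    P=np.stack([a,b,z],-1)[m];print('orange',len(P),P.min(0).round(1),P.max(0).round(1),P.mean(0).round(1))
                                                    ~~~~~^^^
ValueError: zero-size array to reduction operation minimum which has no identity
```

Run:
```python
from h import *
q,d=snap('scene')
for c,l in chargers(q,cloud(d,'scene')).items():
  for o in l: print(c,o['label'],o['slope'],o['yaw'],o['crect'])
plan((571,-6,200,18.3),(571,-6,120,18.3))
```

```text
red [538.7 -15.8  35.6] 21.5 20.1 [537.8 -15.3  84.4  50.6  18.8]
yellow [ 580.1 -502.8   32.9] 1.9 -27.5 [ 5.399e+02 -5.018e+02  1.549e+02  7.830e+01  3.000e-01]
yellow [562.6 119.1  35.2] 20.6 -2.6 [563.4 119.6  49.8  84.1  85.7]
blue [678.7  65.3  34.3] 21.1 -22.4 [681.1  66.   50.2  82.   68.9]
at [ 599.2 -161.1  196.    17.9] F [-0.3  0.4 -2.9] t 13.2 op 0.228
(571, -6, 200, 18.3) -> dx 0.0208 dy -0.1563 dz -0.0040 twist -0.4  rows>=3.2
(571, -6, 120, 18.3) -> dx 0.0000 dy 0.0000 dz 0.0800 twist 0.0  rows>=1.6
```

Request:
carry_out(
  moves=[
    {"dx": 0.021,"dy": -0.156,"dz": 0,"twist": -0.5},
    {"dx": 0.021,"dy": -0.156,"dz": 0,"twist": -0.5},
    {"dx": 0.021,"dy": -0.156,"dz": 0,"twist": -0.5},
    {"dx": 0.021,"dy": -0.156,"dz": 0,"twist": -0.5},
    {"dx": 0.021,"dy": -0.156,"dz": 0,"twist": -0.5},
  ],
)

```text
t: 13.75
eef_pos: [571.5, -5.3, 197.1]
tcp_rot: [-3.141, 0.001, 0.327]
ft_force: [-0.4, -0.4, -2.4]
opening: 0.23
```

Request:
carry_out(
  moves=[
    {"dx": 0,"dy": 0,"dz": 0.03,"twist": 0},
    {"dx": 0,"dy": 0,"dz": 0.045,"twist": 0},
    {"dx": 0,"dy": 0,"dz": 0.045,"twist": 0},
    {"dx": 0,"dy": 0,"dz": 0.045,"twist": 0},
    {"dx": 0,"dy": 0,"dz": 0.045,"twist": 0},
  ],
)

```text
t: 14.25
eef_pos: [572.9, -7.3, 153.4]
tcp_rot: [3.141, -0.001, 0.322]
ft_force: [0.1, -1.5, -1.8]
opening: 0.23
```

Run:
```python
from h import *
q,d=snap('scene')
cv2.imwrite('pics/g5.png',cv2.resize(q[90:270,250:450],None,fx=3.2,fy=3.2)[:,:,::-1])
plan((571,-6,120,18.3))
```

```text
at [572.9  -7.1 153.5  18.4] F [-0.  -0.4 -2. ] t 14.3 op 0.227
(571, -6, 120, 18.3) -> dx -0.0014 dy -0.0017 dz 0.0335 twist 0.1  rows>=0.7
```

View pics/g5.png

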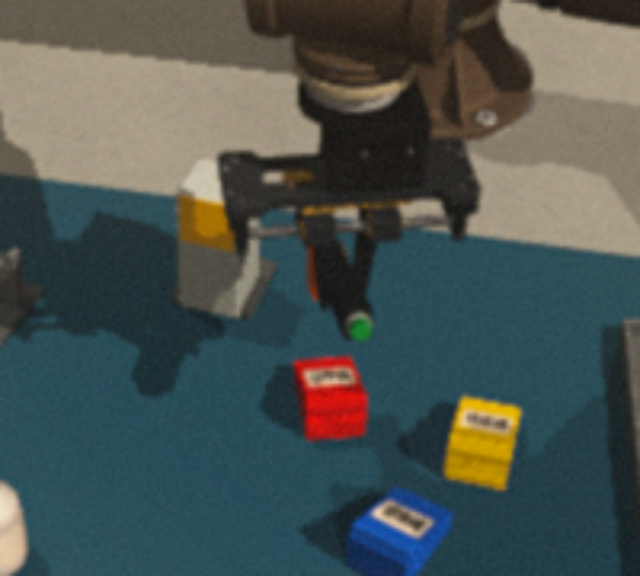

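Request:
carry_out(
  moves=[
    {"dx": -0.0015,"dy": -0.001,"dz": 0.02,"twist": 0},
    {"dx": -0.0015,"dy": -0.001,"dz": 0.033,"twist": 0},
    {"dx": -0.0015,"dy": -0.001,"dz": 0.033,"twist": 0},
    {"dx": -0.0015,"dy": -0.001,"dz": 0.033,"twist": 0},
    {"dx": -0.0015,"dy": -0.001,"dz": 0.033,"twist": 0},
  ],
)

```text
t: 14.8
eef_pos: [571.1, -6.2, 120.3]
tcp_rot: [3.141, -0.001, 0.322]
ft_force: [0.5, -0.1, -2.5]
opening: 0.231
```

```bash
cat >> h.py <<'E'
def tail(q,d,n='scene'):
    s=state();e=s['eef_pos'];psi=s['tcp_rot'][2]+np.pi
    W=cloud(d,n);hsv=cv2.cvtColor(q,cv2.COLOR_RGB2HSV);L=W-(e+[0,0,19])
    m=(hsv[...,0]>=45)&(hsv[...,0]<=85)&(hsv[...,1]>100)&(np.linalg.norm(L,axis=-1)<120)
    P=L[m];f=np.array([np.cos(psi),np.sin(psi)]);Q=np.c_[P[:,:2]@f,P[:,:2]@[-f[1],f[0]],P[:,2]]
    c=np.median(Q,0);print('tail rel G (fwd,left,up)',len(Q),c.round(1),'pitch',np.degrees(np.arctan2(c[2],-c[0])+4.5/85).round(1))
E
python3 - <<'E'
from h import *
q,d=snap('scene');tail(q,d)
p,d=snap('top');tail(p,d,'top')
plan((571,-6,120,18.3))
E
```

```text
tail rel G (fwd,left,up) 34 [-85.2   0.8  24.7] pitch 19.2
tail rel G (fwd,left,up) 0 [nan nan nan] pitch nan
at [571.   -6.1 120.3  18.5] F [-0.5  0.9 -2.3] t 14.9 op 0.232
(571, -6, 120, 18.3) -> dx 0.0001 dy -0.0001 dz 0.0003 twist 0.2  rows>=0.0
  return _methods._mean(a, axis=axis, dtype=dtype,
  ret = um.true_divide(
```

Request:
carry_out(
  moves=[
    {"dx": -0.002,"dy": 0,"dz": 0,"twist": 0},
    {"dx": -0.002,"dy": 0,"dz": 0,"twist": 0},
    {"dx": -0.002,"dy": 0,"dz": 0,"twist": 0},
    {"dx": -0.002,"dy": 0,"dz": 0,"twist": 0},
    {"dx": -0.002,"dy": 0,"dz": 0,"twist": 0},
  ],
)

```text
t: 15.4
eef_pos: [568.8, -6.8, 119.6]
tcp_rot: [-3.142, -0.0, 0.322]
ft_force: [0.2, 0.2, -1.4]
opening: 0.228
```

Request:
carry_out(
  moves=[
    {"dx": 0,"dy": 0,"dz": 0,"twist": 0},
    {"dx": 0,"dy": 0,"dz": 0,"twist": 0},
    {"dx": 0,"dy": 0,"dz": 0,"twist": 0},
    {"dx": 0,"dy": 0,"dz": 0,"twist": 0},
    {"dx": 0,"dy": 0,"dz": 0,"twist": 0},
  ],
)

```text
t: 15.9
eef_pos: [568.7, -6.8, 119.6]
tcp_rot: [-3.141, -0.0, 0.322]
ft_force: [0.7, 1.0, -2.2]
opening: 0.229
```

Request:
carry_out(
  moves=[
    {"dx": 0,"dy": 0,"dz": 0,"twist": 0},
    {"dx": 0,"dy": 0,"dz": 0,"twist": 0},
    {"dx": 0,"dy": 0,"dz": 0,"twist": 0},
    {"dx": 0,"dy": 0,"dz": 0,"twist": 0},
    {"dx": 0,"dy": 0,"dz": 0,"twist": 0},
  ],
)

```text
t: 16.4
eef_pos: [568.8, -6.8, 119.6]
tcp_rot: [-3.142, -0.0, 0.322]
ft_force: [0.0, 0.7, -2.0]
opening: 0.227
```

Run:
```python
from h import *
q,d=snap('scene');tail(q,d)
for c,l in chargers(q,cloud(d,'scene')).items():
  for o in l: print(c,o['label'],o['slope'],o['yaw'],o['crect'],o['n'])
plan((569,-6,165,18.3),(595,116,165,-3.5),(595,116,120,-3.5))
```

```text
tail rel G (fwd,left,up) 38 [-85.5   0.1  25.2] pitch 19.4
red [538.6 -16.3  35.3] 20.7 18.9 [569.3  -4.3 149.5  50.2  19.5] 46
yellow [ 580.1 -502.6   32.8] 1.6 14.0 [ 541.3 -501.3  150.8   77.7    2. ] 154
yellow [563.  118.5  35.3] 20.4 -2.2 [563.9 119.2  49.9  84.3  86.2] 56
blue [679.1  65.4  34.7] 21.2 -18.5 [680.5  65.8  51.6  83.8  68.5] 139
at [568.7  -6.8 119.6  18.5] F [-0.5  0.6 -2.9] t 16.4 op 0.23
(569, -6, 165, 18.3) -> dx 0.0005 dy -0.0006 dz -0.0454 twist 0.2  rows>=0.9
(595, 116, 165, -3.5) -> dx 0.0630 dy -0.1077 dz 0.0000 twist 21.8  rows>=2.5
(595, 116, 120, -3.5) -> dx 0.0000 dy -0.0000 dz 0.0450 twist 0.0  rows>=0.9
```

Request:
carry_out(
  moves=[
    {"dx": 0,"dy": 0,"dz": -0.045,"twist": 0},
    {"dx": 0.063,"dy": -0.108,"dz": -0.045,"twist": 22},
    {"dx": 0.063,"dy": -0.108,"dz": -0.045,"twist": 22},
    {"dx": 0.063,"dy": -0.108,"dz": -0.045,"twist": 22},
    {"dx": 0.063,"dy": -0.108,"dz": -0.045,"twist": 22},
  ],
)

```text
t: 16.95
eef_pos: [594.6, 119.1, 164.6]
tcp_rot: [-3.141, -0.001, -0.062]
ft_force: [0.2, 0.3, -1.8]
opening: 0.228
```

Request:
carry_out(
  moves=[
    {"dx": 0,"dy": 0,"dz": 0.02,"twist": 0},
    {"dx": 0,"dy": 0,"dz": 0.045,"twist": 0},
    {"dx": 0,"dy": 0,"dz": 0.045,"twist": 0},
    {"dx": 0,"dy": 0,"dz": 0.045,"twist": 0},
    {"dx": 0,"dy": 0,"dz": 0.045,"twist": 0},
  ],
)

```text
t: 17.45
eef_pos: [594.8, 115.4, 120.8]
tcp_rot: [-3.141, -0.001, -0.062]
ft_force: [1.0, -0.9, -2.3]
opening: 0.231
```

Run:
```python
from h import *
for n in('top','scene'):
    q,d=snap(n)
    for c,l in chargers(q,cloud(d,n)).items():
        for o in l:
            if o['label'][1]>-400: print(n,c,o['label'],o['slope'],o['yaw'],o['crect'],o['n'])
tail(q,d)
plan((595,116,120,-3.5))
```

```text
top red [537.5 -16.8  34.4] 21.2 19.1 [536.4 -16.4  79.5  49.8  18.6] 162
top yellow [558.8 101.7  42.6] 80.0 -96.4 [544.8  74.7  74.4  61.5  75.1] 40
top blue [680.2  64.5  38.5] 51.5 -158.3 [670.9  62.4 106.6  69.6   1.3] 167
scene yellow [578.3 118.1  50.2] 45.9 -0.8 [602.9 116.5  50.  161.2  85.6] 60
scene blue [678.9  65.4  34.5] 20.8 -20.0 [680.5  66.1  50.4  82.6  68.5] 139
tail rel G (fwd,left,up) 37 [-85.7  -0.8  25.9] pitch 19.8
at [594.8 115.5 120.8  -3.5] F [ 0.1 -0.5 -2. ] t 17.6 op 0.23
(595, 116, 120, -3.5) -> dx 0.0002 dy -0.0005 dz 0.0008 twist -0.0  rows>=0.0
```

Request:
carry_out(
  moves=[
    {"dx": 0,"dy": 0,"dz": 0,"twist": 0},
    {"dx": 0,"dy": 0,"dz": 0,"twist": 0},
    {"dx": 0,"dy": 0,"dz": 0,"twist": 0},
    {"dx": 0,"dy": 0,"dz": 0,"twist": 0},
    {"dx": 0,"dy": 0,"dz": 0,"twist": 0},
  ],
)

```text
t: 18.05
eef_pos: [594.3, 115.7, 119.6]
tcp_rot: [-3.141, 0.0, -0.062]
ft_force: [0.7, 0.5, -2.5]
opening: 0.231
```

Request:
carry_out(
  moves=[
    {"dx": 0,"dy": 0,"dz": 0,"twist": 0},
    {"dx": 0,"dy": 0,"dz": 0,"twist": 0},
    {"dx": 0,"dy": 0,"dz": 0,"twist": 0},
    {"dx": 0,"dy": 0,"dz": 0,"twist": 0},
    {"dx": 0,"dy": 0,"dz": 0,"twist": 0},
  ],
)

```text
t: 18.55
eef_pos: [594.3, 115.6, 119.6]
tcp_rot: [-3.141, -0.0, -0.062]
ft_force: [0.6, -0.5, -1.9]
opening: 0.234
```

Request:
carry_out(
  moves=[
    {"dx": 0,"dy": 0,"dz": 0,"twist": 0},
    {"dx": 0,"dy": 0,"dz": 0,"twist": 0},
    {"dx": 0,"dy": 0,"dz": -0.05,"twist": 0},
    {"dx": 0,"dy": 0,"dz": -0.06,"twist": 0},
    {"dx": 0,"dy": 0,"dz": -0.06,"twist": 0},
  ],
)

```text
t: 19.05
eef_pos: [595.0, 115.7, 181.4]
tcp_rot: [-3.141, -0.004, -0.062]
ft_force: [-0.3, -0.7, -1.9]
opening: 0.229
```

Run:
```python
from h import *
n='scene';q,d=snap(n)
for c,l in chargers(q,cloud(d,n)).items():
    for o in l:
        if o['label'][1]>-400: print(n,c,o['label'],o['slope'],o['yaw'],o['crect'],o['n'])
tail(q,d)
plan((710.5,53.5,180,-20.7),(710.5,53.5,120,-20.7))
```

```text
scene red [538.6 -16.1  35.4] 21.3 20.7 [540.  -14.4  82.8  50.9  19. ] 53
scene yellow [562.7 119.2  35. ] 20.0 -2.4 [563.  119.2  50.   86.   86.1] 62
scene blue [678.6  65.3  34.3] 21.6 -21.4 [680.7  66.2  50.7  82.6  69.2] 138
tail rel G (fwd,left,up) 49 [-85.4  -0.4  27.1] pitch 20.6
at [594.2 115.6 179.8  -3.5] F [-1.1 -0.  -2.1] t 19.1 op 0.231
(710.5, 53.5, 180, -20.7) -> dx 0.1199 dy 0.0548 dz -0.0002 twist 17.2  rows>=2.6
(710.5, 53.5, 120, -20.7) -> dx 0.0000 dy -0.0000 dz 0.0600 twist 0.0  rows>=1.2
```

Yellow stayed put during the scan. On to blue.

Request:
carry_out(
  moves=[
    {"dx": 0.12,"dy": 0.055,"dz": 0,"twist": 17.2},
    {"dx": 0.12,"dy": 0.055,"dz": 0,"twist": 17.2},
    {"dx": 0.12,"dy": 0.055,"dz": 0,"twist": 17.2},
    {"dx": 0.12,"dy": 0.055,"dz": 0,"twist": 17.2},
    {"dx": 0.12,"dy": 0.055,"dz": 0,"twist": 17.2},
  ],
)

```text
t: 19.6
eef_pos: [709.9, 53.0, 177.0]
tcp_rot: [3.141, 0.004, -0.363]
ft_force: [-0.4, 0.7, -1.6]
opening: 0.231
```

Request:
carry_out(
  moves=[
    {"dx": 0,"dy": 0,"dz": 0.03,"twist": 0},
    {"dx": 0,"dy": 0,"dz": 0.06,"twist": 0},
    {"dx": 0,"dy": 0,"dz": 0.06,"twist": 0},
    {"dx": 0,"dy": 0,"dz": 0.06,"twist": 0},
    {"dx": 0,"dy": 0,"dz": 0.06,"twist": 0},
  ],
)

```text
t: 20.1
eef_pos: [711.1, 53.7, 121.3]
tcp_rot: [-3.141, -0.002, -0.361]
ft_force: [-1.0, -0.3, -1.6]
opening: 0.233
```

Request:
carry_out(
  moves=[
    {"dx": 0,"dy": 0,"dz": 0,"twist": 0},
    {"dx": 0,"dy": 0,"dz": 0,"twist": 0},
    {"dx": 0,"dy": 0,"dz": 0,"twist": 0},
    {"dx": 0,"dy": 0,"dz": 0,"twist": 0},
    {"dx": 0,"dy": 0,"dz": 0,"twist": 0},
  ],
)

```text
t: 20.6
eef_pos: [710.7, 53.3, 119.7]
tcp_rot: [-3.141, -0.0, -0.362]
ft_force: [0.5, 0.4, -1.8]
opening: 0.228
```

Request:
carry_out(
  moves=[
    {"dx": 0,"dy": 0,"dz": 0,"twist": 0},
    {"dx": 0,"dy": 0,"dz": 0,"twist": 0},
    {"dx": 0,"dy": 0,"dz": 0,"twist": 0},
    {"dx": 0,"dy": 0,"dz": 0,"twist": 0},
    {"dx": 0,"dy": 0,"dz": 0,"twist": 0},
  ],
)

```text
t: 21.1
eef_pos: [710.7, 53.3, 119.6]
tcp_rot: [-3.142, 0.0, -0.362]
ft_force: [0.1, -0.4, -2.2]
opening: 0.226
```

Request:
carry_out(
  moves=[
    {"dx": 0,"dy": 0,"dz": 0,"twist": 0},
    {"dx": 0,"dy": 0,"dz": 0,"twist": 0},
    {"dx": 0,"dy": 0,"dz": 0,"twist": 0},
  ],
)

```text
t: 21.4
eef_pos: [710.7, 53.3, 119.6]
tcp_rot: [-3.141, -0.0, -0.362]
ft_force: [0.9, -0.1, -1.3]
opening: 0.227
```

Run:
```python
from h import *
n='scene';q,d=snap(n)
for c,l in chargers(q,cloud(d,n)).items():
    for o in l:
        if o['label'][1]>-400: print(n,c,o['label'],o['slope'],o['yaw'],o['crect'],o['n'])
tail(q,d)
cv2.imwrite('pics/g6.png',cv2.resize(q[100:290,280:470],None,fx=3,fy=3)[:,:,::-1])
plan()
```

```text
scene blue [678.9  65.3  34.5] 21.0 -21.3 [682.5  65.7  52.1  88.9  66.4] 138
tail rel G (fwd,left,up) 44 [-84.6  -1.9  25.6] pitch 19.9
at [710.7  53.3 119.6 -20.7] F [-0.5  0.7 -2.2] t 21.4 op 0.23
```

View pics/g6.png

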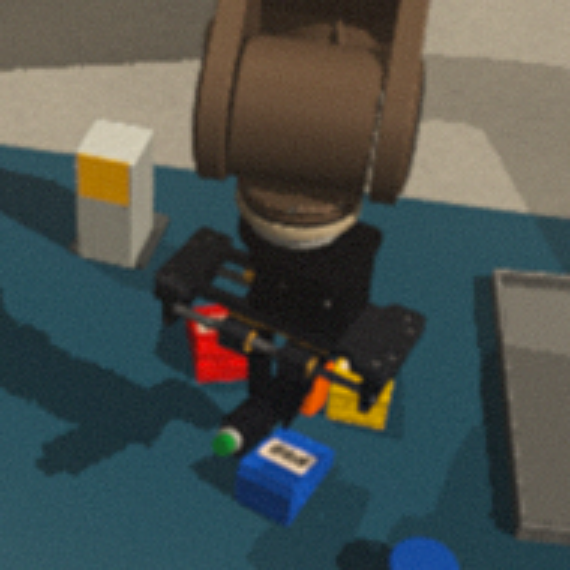

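Run:
```python
from h import *
plan((710.7,53.3,215,-20.7),(483,-149.6,215,-6),(483,-149.6,175,-6))
```

```text
at [710.7  53.3 119.6 -20.7] F [-0.5  0.7 -2.2] t 21.4 op 0.23
(710.7, 53.3, 215, -20.7) -> dx 0.0000 dy 0.0000 dz -0.0954 twist -0.0  rows>=1.9
(483, -149.6, 215, -6) -> dx -0.1413 dy 0.2703 dz -0.0000 twist -14.7  rows>=6.1
(483, -149.6, 175, -6) -> dx 0.0000 dy -0.0000 dz 0.0400 twist 0.0  rows>=0.8
```

Request:
carry_out(
  moves=[
    {"dx": 0,"dy": 0,"dz": -0.05,"twist": 0},
    {"dx": 0,"dy": 0,"dz": -0.0955,"twist": 0},
    {"dx": -0.0705,"dy": 0.135,"dz": -0.0955,"twist": 0},
    {"dx": -0.0705,"dy": 0.135,"dz": -0.0955,"twist": 0},
    {"dx": -0.0705,"dy": 0.135,"dz": -0.0955,"twist": 0},
  ],
)

```text
t: 21.95
eef_pos: [597.1, -47.1, 215.4]
tcp_rot: [-3.141, -0.001, -0.361]
ft_force: [0.9, -1.8, -1.7]
opening: 0.229
```

Request:
carry_out(
  moves=[
    {"dx": 0,"dy": 0,"dz": 0,"twist": 0},
  ],
)

```text
t: 22.05
eef_pos: [595.0, -49.2, 215.7]
tcp_rot: [3.141, 0.001, -0.365]
ft_force: [0.5, 0.1, -1.7]
opening: 0.231
```

Run:
```python
from h import *
plan((483,-149.6,215,-6))
```

```text
at [595.  -49.2 215.7 -20.9] F [ 0.5  0.1 -1.7] t 22.1 op 0.231
(483, -149.6, 215, -6) -> dx -0.0688 dy 0.1338 dz 0.0007 twist -14.9  rows>=3.0
```

Request:
carry_out(
  moves=[
    {"dx": -0.0695,"dy": 0.134,"dz": 0,"twist": -14.7},
    {"dx": -0.0695,"dy": 0.134,"dz": 0,"twist": -14.7},
    {"dx": -0.0695,"dy": 0.134,"dz": 0,"twist": -14.7},
    {"dx": -0.0695,"dy": 0.134,"dz": 0,"twist": -14.7},
    {"dx": -0.0695,"dy": 0.134,"dz": 0,"twist": -14.7},
  ],
)

```text
t: 22.55
eef_pos: [486.3, -147.8, 215.7]
tcp_rot: [3.141, -0.001, -0.108]
ft_force: [0.0, -0.6, -1.2]
opening: 0.232
```

Request:
carry_out(
  moves=[
    {"dx": 0,"dy": 0,"dz": 0.02,"twist": 0},
    {"dx": 0,"dy": 0,"dz": 0.038,"twist": 0},
    {"dx": 0,"dy": 0,"dz": 0.038,"twist": 0},
    {"dx": 0,"dy": 0,"dz": 0.038,"twist": 0},
  ],
)

```text
t: 22.95
eef_pos: [487.1, -146.5, 177.3]
tcp_rot: [-3.141, 0.0, -0.104]
ft_force: [0.2, 0.4, -2.7]
opening: 0.229
```

Run:
```python
from h import *
q,d=snap('scene');tail(q,d)
cv2.imwrite('pics/g7.png',cv2.resize(q[60:210,220:400],None,fx=3.2,fy=3.2)[:,:,::-1])
plan((483,-149.6,148.5,-6))
```

```text
tail rel G (fwd,left,up) 34 [-86.1  -2.   24.7] pitch 19.1
at [ 487.2 -146.7  177.7   -6. ] F [ 0.1  0.1 -2.3] t 23.0 op 0.233
(483, -149.6, 148.5, -6) -> dx -0.0038 dy 0.0033 dz 0.0292 twist 0.0  rows>=0.6
```

View pics/g7.png

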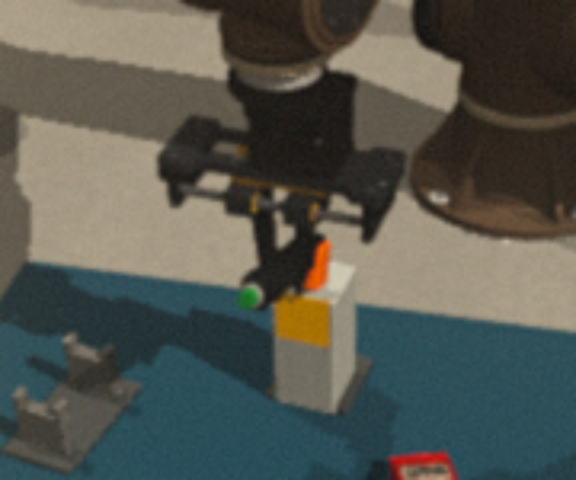

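Request:
carry_out(
  moves=[
    {"dx": -0.004,"dy": 0.002,"dz": 0.003,"twist": 0},
    {"dx": -0.004,"dy": 0.002,"dz": 0.006,"twist": 0},
    {"dx": -0.004,"dy": 0.002,"dz": 0.009,"twist": 0},
    {"dx": -0.004,"dy": 0.002,"dz": 0.012,"twist": 0},
    {"dx": -0.004,"dy": 0.002,"dz": 0.015,"twist": 0},
  ],
)

```text
t: 23.5
eef_pos: [484.1, -149.4, 163.4]
tcp_rot: [3.14, -0.006, -0.106]
ft_force: [5.9, -0.6, 7.9]
opening: 0.232
```

Request:
carry_out(
  moves=[
    {"dx": 0,"dy": 0,"dz": 0.003,"twist": 0},
    {"dx": 0,"dy": 0,"dz": 0.006,"twist": 0},
    {"dx": 0,"dy": 0,"dz": 0.009,"twist": 0},
    {"dx": 0,"dy": 0,"dz": 0.012,"twist": 0},
    {"dx": 0,"dy": 0,"dz": 0.012,"twist": 0},
  ],
)

```text
t: 24.0
eef_pos: [483.2, -149.2, 150.7]
tcp_rot: [3.141, -0.003, -0.106]
ft_force: [2.2, -0.4, 2.8]
opening: 0.227
```

Run:
```python
from h import *
q,d=snap('scene');tail(q,d);plan()
```

```text
tail rel G (fwd,left,up) 32 [-90.3  -0.8   6.2] pitch 7.0
at [ 482.9 -149.1  150.7   -6. ] F [ 3.5 -1.1  1.9] t 24.1 op 0.232
```

Request:
carry_out(
  moves=[
    {"dx": 0,"dy": 0,"dz": 0.001,"twist": 0},
    {"dx": 0,"dy": 0,"dz": 0.002,"twist": 0},
    {"dx": 0,"dy": 0,"dz": 0.003,"twist": 0},
    {"dx": 0,"dy": 0,"dz": 0.003,"twist": 0},
  ],
)

```text
t: 24.45
eef_pos: [482.7, -149.0, 147.6]
tcp_rot: [3.141, -0.002, -0.105]
ft_force: [3.7, -0.4, 3.6]
opening: 0.229
```

Run:
```python
from h import *
q,d=snap('scene');tail(q,d);plan()
```

```text
tail rel G (fwd,left,up) 35 [-90.9  -2.    2.1] pitch 4.4
at [ 482.7 -149.   147.5   -6. ] F [ 4.6 -0.6  4.9] t 24.5 op 0.229
```

Request:
carry_out(
  moves=[
    {"dx": 0,"dy": 0,"dz": 0.001,"twist": 0},
    {"dx": 0,"dy": 0,"dz": 0.002,"twist": 0},
    {"dx": 0,"dy": 0,"dz": 0.002,"twist": 0},
    {"dx": 0,"dy": 0,"dz": 0.002,"twist": 0},
  ],
)

```text
t: 24.9
eef_pos: [482.7, -149.0, 145.6]
tcp_rot: [3.141, -0.002, -0.105]
ft_force: [3.3, -1.0, 5.4]
opening: 0.227
```

Run:
```python
from h import *
q,d=snap('scene');tail(q,d);plan()
```

```text
tail rel G (fwd,left,up) 29 [-91.   -2.2   0.4] pitch 3.3
at [ 482.7 -149.   145.6   -6. ] F [4.1 0.2 5. ] t 24.9 op 0.231
```

Request:
carry_out(
  moves=[
    {"dx": 0,"dy": 0,"dz": 0.001,"twist": 0},
    {"dx": 0,"dy": 0,"dz": 0.0025,"twist": 0},
    {"dx": 0,"dy": 0,"dz": 0.0025,"twist": 0},
    {"dx": 0,"dy": 0,"dz": 0.0025,"twist": 0},
  ],
)

```text
t: 25.35
eef_pos: [483.3, -149.1, 143.5]
tcp_rot: [3.141, -0.003, -0.106]
ft_force: [4.5, -0.9, 8.1]
opening: 0.231
```

Request:
carry_out(
  moves=[
    {"dx": 0,"dy": 0,"dz": -0.04,"twist": 0},
    {"dx": 0.04,"dy": 0,"dz": -0.07,"twist": 0},
    {"dx": 0.09,"dy": 0,"dz": -0.07,"twist": 0},
    {"dx": 0.09,"dy": 0,"dz": -0.07,"twist": 0},
    {"dx": 0.09,"dy": 0,"dz": -0.07,"twist": 0},
  ],
)

```text
t: 25.85
eef_pos: [571.0, -157.8, 211.2]
tcp_rot: [-3.141, 0.003, -0.105]
ft_force: [-1.3, -0.2, -2.6]
opening: 0.228
```

Run:
```python
from h import *
q,d=snap('scene');tail(q,d);plan()
```

```text
tail rel G (fwd,left,up) 41 [-90.9  -1.9  -2.7] pitch 1.3
at [ 570.4 -157.7  211.4   -6. ] F [-0.1 -0.2 -2. ] t 25.9 op 0.23
```

Request:
carry_out(
  moves=[
    {"dx": 0,"dy": 0,"dz": 0,"twist": -40},
    {"dx": 0,"dy": 0,"dz": 0,"twist": -40},
    {"dx": 0,"dy": 0,"dz": 0,"twist": -40},
    {"dx": 0,"dy": 0,"dz": 0,"twist": -40},
    {"dx": 0,"dy": 0,"dz": 0,"twist": -40},
  ],
)

```text
t: 26.4
eef_pos: [570.0, -158.0, 212.3]
tcp_rot: [-3.14, 0.001, 0.598]
ft_force: [0.5, 0.2, -1.1]
opening: 0.228
```

Request:
carry_out(
  moves=[
    {"dx": 0,"dy": 0,"dz": 0,"twist": -40},
    {"dx": 0,"dy": 0,"dz": 0,"twist": -40},
    {"dx": 0,"dy": 0,"dz": 0,"twist": -40},
    {"dx": 0,"dy": 0,"dz": 0,"twist": -40},
    {"dx": 0,"dy": 0,"dz": 0,"twist": -40},
  ],
)

```text
t: 26.9
eef_pos: [570.0, -158.0, 212.3]
tcp_rot: [-3.14, -0.0, 1.296]
ft_force: [-0.5, 0.5, -2.0]
opening: 0.229
```

Request:
carry_out(
  moves=[
    {"dx": 0,"dy": 0,"dz": 0,"twist": -40},
    {"dx": 0,"dy": 0,"dz": 0,"twist": -40},
    {"dx": 0,"dy": 0,"dz": 0,"twist": -40},
    {"dx": 0,"dy": 0,"dz": 0,"twist": -40},
    {"dx": 0,"dy": 0,"dz": 0,"twist": -40},
  ],
)

```text
t: 27.4
eef_pos: [570.0, -158.0, 212.3]
tcp_rot: [-3.14, -0.001, 1.995]
ft_force: [-0.0, -0.5, -1.5]
opening: 0.23
```

Request:
carry_out(
  moves=[
    {"dx": 0,"dy": 0,"dz": 0,"twist": -40},
    {"dx": 0,"dy": 0,"dz": 0,"twist": -40},
    {"dx": 0,"dy": 0,"dz": 0,"twist": -40},
    {"dx": 0,"dy": 0,"dz": 0,"twist": -40},
    {"dx": 0,"dy": 0,"dz": 0,"twist": -40},
  ],
)

```text
t: 27.9
eef_pos: [570.0, -158.0, 212.3]
tcp_rot: [-3.141, -0.002, 2.693]
ft_force: [0.3, -0.1, -2.3]
opening: 0.23
```

Request:
carry_out(
  moves=[
    {"dx": 0,"dy": 0,"dz": 0,"twist": -20},
    {"dx": 0,"dy": 0,"dz": 0,"twist": -20},
    {"dx": 0,"dy": 0,"dz": 0,"twist": -20},
    {"dx": 0,"dy": 0,"dz": 0,"twist": -20},
  ],
)

```text
t: 28.3
eef_pos: [570.2, -158.0, 212.4]
tcp_rot: [3.141, -0.001, 3.036]
ft_force: [0.1, -0.8, -2.7]
opening: 0.231
```

Run:
```python
from h import *
plan((559,-157.5,211,174),(559,-157.5,89,174))
q,d=snap('scene');tilt(q,d)
```

```text
at [ 570.2 -158.   212.4  174. ] F [ 0.1 -0.8 -2.7] t 28.3 op 0.231
(559, -157.5, 211, 174) -> dx 0.0112 dy -0.0007 dz 0.0014 twist -0.0  rows>=0.2
(559, -157.5, 89, 174) -> dx 0.0000 dy 0.0000 dz 0.1220 twist 0.0  rows>=2.4
orange 249 [ 37.8 -14.  -30.9] [80.5 16.6 11.5] [71.2  5.7 -7.8]
front face n [0.738 0.657 0.154] pitch down deg -11.8 n.c 55.0 53
top 127 pitch -1.7 z@0 10.6
```

Request:
carry_out(
  moves=[
    {"dx": 0,"dy": 0,"dz": 0.05,"twist": 0},
    {"dx": 0,"dy": 0,"dz": 0.1,"twist": 0},
    {"dx": 0.01,"dy": 0,"dz": 0.126,"twist": 0},
    {"dx": 0.01,"dy": 0,"dz": 0.126,"twist": 0},
    {"dx": 0.01,"dy": 0,"dz": 0.126,"twist": 0},
  ],
)

```text
t: 28.85
eef_pos: [561.9, -157.3, 87.4]
tcp_rot: [3.142, 0.0, 3.035]
ft_force: [0.3, 0.9, -1.8]
opening: 0.232
```

Request:
carry_out(
  moves=[
    {"dx": 0.01,"dy": 0,"dz": 0,"twist": 0},
    {"dx": 0.02,"dy": 0,"dz": 0,"twist": 0},
    {"dx": 0.02,"dy": 0,"dz": 0,"twist": 0},
    {"dx": 0.02,"dy": 0,"dz": 0,"twist": 0},
  ],
)

```text
t: 29.25
eef_pos: [541.8, -155.2, 87.5]
tcp_rot: [-3.141, 0.001, 3.036]
ft_force: [0.9, -0.1, -1.9]
opening: 0.224
```

Request:
carry_out(
  moves=[
    {"dx": 0.002,"dy": 0,"dz": 0,"twist": 0},
    {"dx": 0.004,"dy": 0,"dz": 0,"twist": 0},
    {"dx": 0.005,"dy": 0,"dz": 0,"twist": 0},
    {"dx": 0.005,"dy": 0,"dz": 0,"twist": 0},
  ],
)

```text
t: 29.65
eef_pos: [536.6, -154.5, 86.5]
tcp_rot: [3.141, -0.0, 3.036]
ft_force: [0.3, 0.1, -3.2]
opening: 0.229
```

Request:
carry_out(
  moves=[
    {"dx": 0.002,"dy": 0,"dz": 0,"twist": 0},
    {"dx": 0.004,"dy": 0,"dz": 0,"twist": 0},
    {"dx": 0.004,"dy": 0,"dz": 0,"twist": 0},
  ],
)

```text
t: 29.95
eef_pos: [532.4, -154.0, 86.5]
tcp_rot: [3.141, -0.0, 3.036]
ft_force: [1.4, 0.3, -1.9]
opening: 0.229
```

Request:
carry_out(
  moves=[
    {"dx": 0.002,"dy": 0,"dz": 0,"twist": 0},
    {"dx": 0.004,"dy": 0,"dz": 0,"twist": 0},
    {"dx": 0.004,"dy": 0,"dz": 0,"twist": 0},
  ],
)

```text
t: 30.25
eef_pos: [528.8, -153.7, 86.7]
tcp_rot: [-3.142, 0.001, 3.036]
ft_force: [1.0, 0.0, -3.8]
opening: 0.231
```

Request:
carry_out(
  moves=[
    {"dx": 0.001,"dy": 0,"dz": 0,"twist": 0},
    {"dx": 0.002,"dy": 0,"dz": 0,"twist": 0},
    {"dx": 0.002,"dy": 0,"dz": 0,"twist": 0},
  ],
)

```text
t: 30.55
eef_pos: [526.9, -153.5, 86.6]
tcp_rot: [-3.142, 0.0, 3.036]
ft_force: [2.6, -1.3, -2.4]
opening: 0.229
```

Request:
carry_out(
  moves=[
    {"dx": 0.001,"dy": 0,"dz": 0,"twist": 0},
    {"dx": 0.001,"dy": 0,"dz": 0,"twist": 0},
    {"dx": 0.001,"dy": 0,"dz": 0,"twist": 0},
  ],
)

```text
t: 30.85
eef_pos: [525.9, -153.4, 86.6]
tcp_rot: [3.142, 0.0, 3.036]
ft_force: [2.7, -0.2, -2.7]
opening: 0.228
```

Request:
carry_out(
  moves=[
    {"dx": 0.001,"dy": 0,"dz": 0,"twist": 0},
    {"dx": 0.002,"dy": 0,"dz": 0,"twist": 0},
    {"dx": 0.002,"dy": 0,"dz": 0,"twist": 0},
  ],
)

```text
t: 31.15
eef_pos: [524.2, -153.3, 86.7]
tcp_rot: [-3.141, 0.001, 3.036]
ft_force: [5.3, -1.1, -4.2]
opening: 0.229
```

Request:
carry_out(
  moves=[
    {"dx": 0.001,"dy": 0,"dz": 0,"twist": 0},
    {"dx": 0.0015,"dy": 0,"dz": 0,"twist": 0},
    {"dx": 0.0015,"dy": 0,"dz": 0,"twist": 0},
  ],
)

```text
t: 31.45
eef_pos: [524.1, -153.4, 87.1]
tcp_rot: [-3.141, 0.005, 3.036]
ft_force: [10.0, -0.0, -5.1]
opening: 0.232
```

Request:
carry_out(
  moves=[
    {"dx": -0.015,"dy": 0,"dz": 0,"twist": 0},
    {"dx": -0.035,"dy": 0,"dz": 0,"twist": 0},
    {"dx": -0.035,"dy": 0,"dz": -0.03,"twist": 0},
    {"dx": -0.035,"dy": 0,"dz": -0.07,"twist": 0},
    {"dx": -0.035,"dy": 0,"dz": -0.07,"twist": 0},
  ],
)

```text
t: 31.95
eef_pos: [558.3, -157.1, 160.7]
tcp_rot: [-3.14, 0.005, 3.037]
ft_force: [0.3, 0.7, -1.8]
opening: 0.227
```

Run:
```python
from h import *
q,d=snap('scene');tilt(q,d)
for c,l in chargers(q,cloud(d,'scene')).items():
  for o in l: print(c,o['label'],o['yaw'],o['crect'])
plan((507,-349.6,156,168.3),(507,-349.6,60,168.3))
```

```text
orange 226 [ 37.1 -13.5 -29.3] [81.3 16.5 14.6] [72.4  5.1 -4.8]
front face n [0.739 0.647 0.187] pitch down deg -14.2 n.c 55.8 47
top 118 pitch -2.8 z@0 12.3
red [538.4 -16.1  35.2] 18.0 [538.5 -14.9  84.6  50.3  18.9]
yellow [ 580.2 -502.7   32.8] 30.4 [ 540.4 -501.4  153.2   76.8    1.5]
yellow [561.9 119.4  34.9] -2.5 [563.2 119.4  49.8  82.8  86.1]
blue [678.7  65.4  34.3] -19.6 [680.6  65.7  50.3  83.6  69.2]
at [ 557.3 -156.8  158.4  174. ] F [ 0.1 -0.3 -2.7] t 32.0 op 0.231
(507, -349.6, 156, 168.3) -> dx 0.0298 dy -0.1970 dz 0.0024 twist 5.7  rows>=4.0
(507, -349.6, 60, 168.3) -> dx 0.0000 dy 0.0000 dz 0.0960 twist 0.0  rows>=1.9
```

Request:
carry_out(
  moves=[
    {"dx": 0.03,"dy": -0.197,"dz": 0,"twist": 5.7},
    {"dx": 0.03,"dy": -0.197,"dz": 0,"twist": 5.7},
    {"dx": 0.03,"dy": -0.197,"dz": 0,"twist": 5.7},
    {"dx": 0.03,"dy": -0.197,"dz": 0,"twist": 5.7},
    {"dx": 0.03,"dy": -0.197,"dz": 0,"twist": 5.7},
  ],
)

```text
t: 32.5
eef_pos: [504.1, -354.0, 154.8]
tcp_rot: [3.141, -0.002, 2.932]
ft_force: [0.6, 0.5, -2.5]
opening: 0.229
```

Request:
carry_out(
  moves=[
    {"dx": 0,"dy": 0,"dz": 0.03,"twist": 0},
    {"dx": 0,"dy": 0,"dz": 0.06,"twist": 0},
    {"dx": 0,"dy": 0,"dz": 0.06,"twist": 0},
    {"dx": 0,"dy": 0,"dz": 0.06,"twist": 0},
    {"dx": 0,"dy": 0,"dz": 0.06,"twist": 0},
  ],
)

```text
t: 33.0
eef_pos: [507.0, -349.4, 97.6]
tcp_rot: [-3.141, 0.001, 2.937]
ft_force: [0.6, -0.0, -1.9]
opening: 0.229
```

Run:
```python
from h import *
q,d=snap('scene');tilt(q,d)
cv2.imwrite('pics/g8.png',cv2.resize(q[90:220,180:310],None,fx=4.4,fy=4.4)[:,:,::-1])
plan((507,-349.6,60,168.3))
```

```text
orange 203 [ 32.9 -16.3 -68.2] [79.3 17.6 13.1] [68.7  7.6 -8.9]
front face n [ 0.634  0.768 -0.09 ] pitch down deg 8.0 n.c 49.8 49
top 90 pitch -1.3 z@0 10.6
at [ 507.1 -349.5   97.9  168.3] F [-0.3 -0.6 -1. ] t 33.0 op 0.231
(507, -349.6, 60, 168.3) -> dx 0.0000 dy -0.0001 dz 0.0379 twist -0.0  rows>=0.8
```

View pics/g8.png

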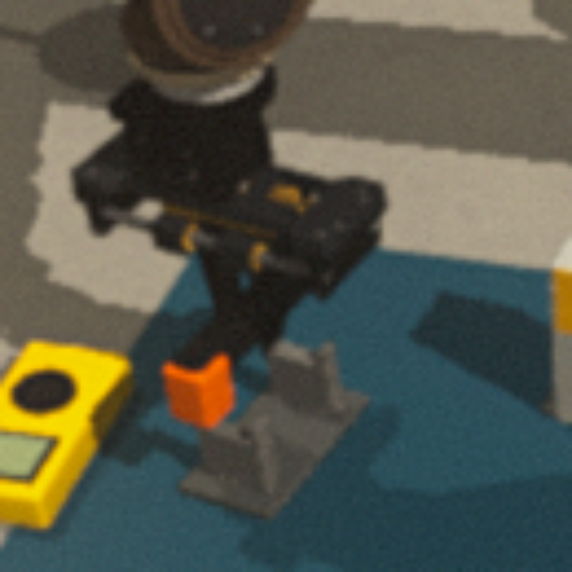

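Request:
carry_out(
  moves=[
    {"dx": -0.003,"dy": 0,"dz": 0.005,"twist": 0},
    {"dx": -0.003,"dy": 0,"dz": 0.02,"twist": 0},
    {"dx": -0.003,"dy": 0,"dz": 0.03,"twist": 0},
    {"dx": -0.003,"dy": 0,"dz": 0.038,"twist": 0},
    {"dx": -0.003,"dy": 0,"dz": 0.038,"twist": 0},
  ],
)

```text
t: 33.55
eef_pos: [509.2, -349.7, 57.6]
tcp_rot: [3.141, -0.001, 2.937]
ft_force: [-0.9, 0.3, -1.9]
opening: 0.233
```

Request:
carry_out(
  moves=[
    {"dx": 0,"dy": 0,"dz": 0.004,"twist": 0},
    {"dx": 0,"dy": 0,"dz": 0.008,"twist": 0},
    {"dx": 0,"dy": 0,"dz": 0.01,"twist": 0},
    {"dx": 0,"dy": 0,"dz": 0.01,"twist": 0},
  ],
)

```text
t: 33.95
eef_pos: [509.4, -350.0, 48.4]
tcp_rot: [3.141, -0.0, 2.937]
ft_force: [0.2, 0.4, -1.7]
opening: 0.228
```

Request:
carry_out(
  moves=[
    {"dx": 0,"dy": 0,"dz": 0.002,"twist": 0},
    {"dx": 0,"dy": 0,"dz": 0.003,"twist": 0},
    {"dx": 0,"dy": 0,"dz": 0.003,"twist": 0},
  ],
)

```text
t: 34.25
eef_pos: [510.0, -350.3, 46.2]
tcp_rot: [-3.141, 0.001, 2.937]
ft_force: [3.6, 0.3, 4.5]
opening: 0.228
```

Request:
carry_out(
  moves=[
    {"dx": 0,"dy": 0,"dz": 0.001,"twist": 0},
    {"dx": 0,"dy": 0,"dz": 0.002,"twist": 0},
    {"dx": 0,"dy": 0,"dz": 0.002,"twist": 0},
  ],
)

```text
t: 34.55
eef_pos: [510.2, -350.3, 45.1]
tcp_rot: [-3.141, 0.002, 2.937]
ft_force: [1.2, 2.6, 13.9]
opening: 0.227
```

Run:
```python
from h import *
q,d=snap('scene');tilt(q,d);plan()
```

```text
orange 198 [ 39.6 -25.9 -60. ] [79.4 19.  13.4] [ 67.6   7.4 -11.5]
front face n [ 0.586  0.792 -0.168] pitch down deg 16.0 n.c 48.0 39
top 87 pitch -0.2 z@0 10.2
at [ 510.3 -350.3   45.1  168.3] F [ 1.2  1.4 14.8] t 34.6 op 0.23
```

Seated level (force jumped, pitch ≈ 0). Release and lift.

Request:
carry_out(
  moves=[
    {"dx": 0,"dy": 0,"dz": 0,"twist": 0},
    {"dx": 0,"dy": 0,"dz": 0,"twist": 0},
    {"dx": 0,"dy": 0,"dz": 0,"twist": 0},
    {"dx": 0,"dy": 0,"dz": 0,"twist": 0},
    {"dx": 0,"dy": 0,"dz": 0,"twist": 0},
  ],
  grip=0.06,
)

```text
t: 35.1
eef_pos: [509.4, -350.0, 43.4]
tcp_rot: [3.141, -0.0, 2.937]
ft_force: [0.3, 1.1, -0.3]
opening: 0.586
```

Request:
carry_out(
  moves=[
    {"dx": 0,"dy": 0,"dz": 0,"twist": 0},
    {"dx": 0,"dy": 0,"dz": -0.03,"twist": 0},
    {"dx": 0,"dy": 0,"dz": -0.07,"twist": 0},
    {"dx": 0,"dy": 0,"dz": -0.12,"twist": 0},
    {"dx": 0,"dy": 0,"dz": -0.14,"twist": 0},
  ],
)

```text
t: 35.6
eef_pos: [510.4, -350.7, 188.1]
tcp_rot: [-3.139, 0.005, 2.937]
ft_force: [0.8, -0.5, -0.7]
opening: 0.634
```

Run:
```python
from h import *
plan((560,-150,185,168),(571,-17,185,0))
```

```text
at [ 510.4 -350.7  188.1  168.3] F [ 0.8 -0.5 -0.7] t 35.6 op 0.634
(560, -150, 185, 168) -> dx -0.0078 dy 0.2066 dz 0.0031 twist 0.3  rows>=4.1
(571, -17, 185, 0) -> dx 0.0169 dy 0.1324 dz 0.0000 twist 168.0  rows>=19.6
```

Request:
carry_out(
  moves=[
    {"dx": -0.008,"dy": 0.206,"dz": 0,"twist": -30},
    {"dx": -0.008,"dy": 0.206,"dz": 0,"twist": -30},
    {"dx": -0.008,"dy": 0.206,"dz": 0,"twist": -30},
    {"dx": -0.008,"dy": 0.206,"dz": 0,"twist": -30},
    {"dx": -0.008,"dy": 0.206,"dz": 0,"twist": -30},
  ],
  grip=0.08,
)

```text
t: 36.1
eef_pos: [559.8, -145.5, 183.8]
tcp_rot: [3.141, 0.0, -2.816]
ft_force: [0.5, -0.1, 0.8]
opening: 0.839
```

Run:
```python
from h import *
for n in('top','scene'):
    q,d=snap(n)
    if n=='top':
        W=cloud(d,n);s=np.zeros(d.shape,bool);s[190:280,390:440]=1
        X=W[s&(q.max(-1)<45)&(W[...,2]>66)&(W[...,2]<90)]
        l=cv2.fitLine(X[:,:2].astype(np.float32),cv2.DIST_HUBER,0,.01,.01).ravel();print('wand',len(X),X.mean(0),np.degrees(np.arctan2(l[1],l[0])),cv2.minAreaRect(X[:,:2].astype(np.float32)),np.percentile(X[:,2],[5,50,95]))
        cv2.imwrite('pics/g9.png',cv2.resize(q[120:300,130:450],None,fx=2.4,fy=2.4)[:,:,::-1])
    for c,l in chargers(q,cloud(d,n)).items():
        for o in l:
            if o['label'][1]>-400: print(n,c,o['label'],o['yaw'],o['crect'])
plan((537,-17,180,198.5),(537,-17,5,198.5))
```

```text
wand 278 [ 499.10093301 -346.13131441   73.68333852] -8.79427 ((508.35498046875, -349.41436767578125), (23.310609817504883, 146.44650268554688), 77.8695068359375) [69.12529089 73.93520831 77.29944196]
top red [537.7 -16.6  34.5] 13.6 [525.6 -19.6 101.7  49.5  17.9]
top yellow [563.3 118.   34.6] -5.4 [561.5 117.5  50.1  79.7  86.8]
top blue [680.3  64.8  34.5] -25.6 [679.2  64.7  51.1  80.5  68.4]
scene red [538.6 -16.1  35.4] 19.1 [540.  -15.   84.1  50.4  20. ]
scene yellow [562.7 119.   35.3] -9.1 [563.5 119.1  50.   83.7  86.3]
scene blue [678.7  65.4  34.4] -20.5 [680.1  65.5  51.2  83.5  69.4]
at [ 559.5 -148.6  183.7 -161.6] F [-0.2 -0.1  0.4] t 36.2 op 0.84
(537, -17, 180, 198.5) -> dx -0.0201 dy 0.1320 dz 0.0037 twist -0.1  rows>=2.7
(537, -17, 5, 198.5) -> dx -0.0000 dy 0.0000 dz 0.1750 twist 0.0  rows>=3.5
```

View pics/g9.png

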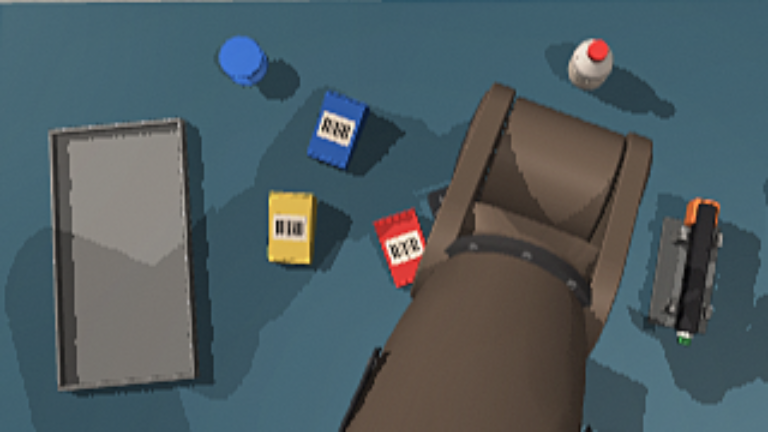

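Request:
carry_out(
  moves=[
    {"dx": -0.02,"dy": 0.132,"dz": 0.004,"twist": 0},
    {"dx": -0.02,"dy": 0.132,"dz": 0.004,"twist": 0},
    {"dx": -0.02,"dy": 0.132,"dz": 0.004,"twist": 0},
    {"dx": -0.02,"dy": 0.132,"dz": 0.054,"twist": 0},
    {"dx": -0.02,"dy": 0.132,"dz": 0.074,"twist": 0},
  ],
)

```text
t: 36.7
eef_pos: [535.8, -18.7, 107.4]
tcp_rot: [3.141, -0.002, -2.823]
ft_force: [-0.9, 0.3, -0.4]
opening: 0.841
```

Request:
carry_out(
  moves=[
    {"dx": 0,"dy": 0,"dz": 0,"twist": 0},
    {"dx": 0,"dy": 0,"dz": 0,"twist": 0},
  ],
)

```text
t: 36.9
eef_pos: [537.2, -19.5, 110.0]
tcp_rot: [3.142, -0.0, -2.825]
ft_force: [1.0, -0.2, 0.7]
opening: 0.839
```

Run:
```python
from h import *
n='scene';q,d=snap(n)
for c,l in chargers(q,cloud(d,n)).items():
    for o in l:
        if o['label'][1]>-400: print(n,c,o['label'],o['yaw'],o['crect'])
plan((537,-17,6,198.5))
```

```text
scene red [538.3 -16.1  35.2] 18.8 [539.  -15.4  84.4  50.2  19.6]
scene yellow [563.2 118.3  35.6] -3.1 [563.  119.2  49.9  85.1  86.3]
scene blue [678.3  65.3  34.2] -20.0 [681.4  66.1  50.3  82.9  68.6]
at [ 537.5  -19.4  110.6 -161.8] F [-0.  0.  1.] t 37.0 op 0.841
(537, -17, 6, 198.5) -> dx -0.0002 dy 0.0024 dz 0.1046 twist -0.3  rows>=2.1
```

Request:
carry_out(
  moves=[
    {"dx": 0,"dy": 0.0025,"dz": 0.04,"twist": 0},
    {"dx": 0,"dy": 0.0025,"dz": 0.075,"twist": 0},
    {"dx": 0,"dy": 0.0025,"dz": 0.095,"twist": 0},
    {"dx": 0,"dy": 0.0025,"dz": 0.104,"twist": 0},
    {"dx": 0,"dy": 0.0025,"dz": 0.104,"twist": 0},
  ],
)

```text
t: 37.45
eef_pos: [536.4, -16.4, 5.8]
tcp_rot: [3.142, 0.0, -2.823]
ft_force: [0.9, -0.6, 0.2]
opening: 0.839
```

Request:
carry_out(
  moves=[
    {"dx": 0,"dy": 0,"dz": 0,"twist": 0},
    {"dx": 0,"dy": 0,"dz": 0,"twist": 0},
    {"dx": 0,"dy": 0,"dz": 0,"twist": 0},
    {"dx": 0,"dy": 0,"dz": 0,"twist": 0},
    {"dx": 0,"dy": 0,"dz": 0,"twist": 0},
  ],
  grip=0.0,
)

```text
t: 37.95
eef_pos: [536.3, -15.9, 6.1]
tcp_rot: [-3.141, 0.001, -2.823]
ft_force: [-0.5, -0.0, 6.3]
opening: 0.528
```

Request:
carry_out(
  moves=[
    {"dx": 0,"dy": 0,"dz": 0,"twist": 0},
    {"dx": 0,"dy": 0,"dz": 0,"twist": 0},
    {"dx": 0,"dy": 0,"dz": -0.03,"twist": 0},
    {"dx": 0,"dy": 0,"dz": -0.08,"twist": 0},
    {"dx": 0,"dy": 0,"dz": -0.12,"twist": 0},
  ],
)

```text
t: 38.45
eef_pos: [535.8, -15.9, 127.4]
tcp_rot: [3.141, -0.0, -2.823]
ft_force: [0.5, -0.0, -1.3]
opening: 0.526
```

Run:
```python
from h import *
plan((490,150,140,198.5),(440,312,130,184.8),(440,312,11,184.8))
```

```text
at [ 535.8  -15.9  127.4 -161.7] F [ 0.5 -0.  -1.3] t 38.5 op 0.526
(490, 150, 140, 198.5) -> dx -0.0085 dy 0.1719 dz -0.0126 twist -0.2  rows>=3.5
(440, 312, 130, 184.8) -> dx -0.0040 dy 0.1695 dz 0.0100 twist 13.7  rows>=3.4
(440, 312, 11, 184.8) -> dx -0.0000 dy 0.0000 dz 0.1190 twist 0.0  rows>=2.4
```

Request:
carry_out(
  moves=[
    {"dx": -0.0085,"dy": 0.172,"dz": -0.01,"twist": 0},
    {"dx": -0.0085,"dy": 0.172,"dz": -0.01,"twist": 0},
    {"dx": -0.0085,"dy": 0.172,"dz": -0.01,"twist": 0},
    {"dx": -0.0085,"dy": 0.172,"dz": -0.01,"twist": 0},
    {"dx": -0.0085,"dy": 0.172,"dz": -0.01,"twist": 0},
  ],
)

```text
t: 38.95
eef_pos: [489.2, 152.5, 135.8]
tcp_rot: [3.141, 0.0, -2.819]
ft_force: [-1.2, -0.1, -0.9]
opening: 0.523
```

Request:
carry_out(
  moves=[
    {"dx": -0.004,"dy": 0.1695,"dz": 0,"twist": 13.5},
    {"dx": -0.004,"dy": 0.1695,"dz": 0,"twist": 13.5},
    {"dx": -0.004,"dy": 0.1695,"dz": 0,"twist": 13.5},
    {"dx": -0.004,"dy": 0.1695,"dz": 0,"twist": 13.5},
    {"dx": -0.004,"dy": 0.1695,"dz": 0,"twist": 13.5},
  ],
)

```text
t: 39.45
eef_pos: [440.3, 314.2, 135.4]
tcp_rot: [3.141, -0.0, -3.056]
ft_force: [0.5, -0.7, -2.0]
opening: 0.526
```

Request:
carry_out(
  moves=[
    {"dx": 0,"dy": 0,"dz": 0.04,"twist": 0},
    {"dx": 0,"dy": 0,"dz": 0.08,"twist": 0},
    {"dx": 0,"dy": 0,"dz": 0.08,"twist": 0},
    {"dx": 0,"dy": 0,"dz": 0.08,"twist": 0},
  ],
)

```text
t: 39.85
eef_pos: [441.4, 311.4, 55.9]
tcp_rot: [-3.141, -0.001, -3.059]
ft_force: [0.8, 0.1, -1.5]
opening: 0.526
```

Run:
```python
from h import *
n='scene';q,d=snap(n)
for c,l in chargers(q,cloud(d,n)).items():
    for o in l:
        if o['label'][1]>-400: print(n,c,o['label'],o['yaw'],o['slope'],o['crect'])
plan((440,312,11.5,184.8))
```

```text
scene yellow [562.6 118.3  35. ] -5.0 21.7 [562.8 119.3  49.9  84.   86.1]
scene blue [678.8  65.4  34.4] -20.4 20.8 [681.   65.7  50.9  82.2  69.1]
at [ 441.9  311.9   56.9 -175.3] F [-0.4  1.1  0.4] t 39.9 op 0.527
(440, 312, 11.5, 184.8) -> dx 0.0019 dy 0.0003 dz 0.0454 twist -0.1  rows>=0.9
```

Request:
carry_out(
  moves=[
    {"dx": 0.001,"dy": 0,"dz": 0.02,"twist": 0},
    {"dx": 0.001,"dy": 0,"dz": 0.035,"twist": 0},
    {"dx": 0.001,"dy": 0,"dz": 0.042,"twist": 0},
    {"dx": 0.001,"dy": 0,"dz": 0.044,"twist": 0},
    {"dx": 0.001,"dy": 0,"dz": 0.044,"twist": 0},
  ],
)

```text
t: 40.4
eef_pos: [440.5, 312.3, 12.6]
tcp_rot: [3.141, 0.001, -3.059]
ft_force: [0.0, 0.2, -1.0]
opening: 0.522
```

Request:
carry_out(
  moves=[
    {"dx": 0,"dy": 0,"dz": 0,"twist": 0},
    {"dx": 0,"dy": 0,"dz": 0,"twist": 0},
  ],
)

```text
t: 40.6
eef_pos: [440.2, 312.4, 12.3]
tcp_rot: [3.141, 0.001, -3.058]
ft_force: [-0.6, 0.1, -1.4]
opening: 0.523
```

Still ~1–2 mm up; lower a bit and release, then go over to yellow.

Request:
carry_out(
  moves=[
    {"dx": 0,"dy": 0,"dz": 0.0015,"twist": 0},
    {"dx": 0,"dy": 0,"dz": 0.0015,"twist": 0},
    {"dx": 0,"dy": 0,"dz": 0.0015,"twist": 0},
  ],
)

```text
t: 40.9
eef_pos: [440.2, 312.4, 11.1]
tcp_rot: [3.141, 0.001, -3.058]
ft_force: [-1.2, -0.4, 10.5]
opening: 0.526
```

Request:
carry_out(
  moves=[
    {"dx": 0,"dy": 0,"dz": 0,"twist": 0},
    {"dx": 0,"dy": 0,"dz": 0,"twist": 0},
    {"dx": 0,"dy": 0,"dz": 0,"twist": 0},
    {"dx": 0,"dy": 0,"dz": 0,"twist": 0},
    {"dx": 0,"dy": 0,"dz": 0,"twist": 0},
  ],
  grip=0.08,
)

```text
t: 41.4
eef_pos: [439.9, 312.2, 10.1]
tcp_rot: [3.142, -0.0, -3.058]
ft_force: [0.2, -0.5, -0.3]
opening: 0.829
```

Request:
carry_out(
  moves=[
    {"dx": 0,"dy": 0,"dz": -0.03,"twist": 0},
    {"dx": 0,"dy": 0,"dz": -0.08,"twist": 0},
    {"dx": 0,"dy": 0,"dz": -0.12,"twist": 0},
    {"dx": 0,"dy": 0,"dz": -0.12,"twist": 0},
  ],
)

```text
t: 41.8
eef_pos: [441.7, 313.2, 134.8]
tcp_rot: [3.138, 0.007, -3.058]
ft_force: [0.6, -0.4, -0.5]
opening: 0.842
```

Run:
```python
from h import *
n='scene';q,d=snap(n)
for c,l in chargers(q,cloud(d,n)).items():
    for o in l:
        if o['label'][1]>-400: print(n,c,o['label'],o['yaw'],o['slope'],o['crect'],o['zmax'])
plan((562,118,130,176.5),(562,118,6,176.5))
```

```text
scene red [443.3 311.5  40.9] 3.7 21.7 [436.1 312.1  97.6  51.7   5. ] 54.2
scene yellow [563.4 118.3  35.4] -3.2 22.1 [563.  119.3  49.8  86.5  86.2] 49.0
scene blue [678.8  65.5  34.5] -20.0 20.2 [681.2  65.9  50.4  83.4  68.8] 48.3
at [ 440.8  312.6  132.3 -175.2] F [-0.2  0.3 -0.5] t 41.9 op 0.84
(562, 118, 130, 176.5) -> dx -0.1047 dy -0.2040 dz 0.0023 twist 8.3  rows>=4.6
(562, 118, 6, 176.5) -> dx 0.0000 dy 0.0000 dz 0.1240 twist 0.0  rows>=2.5
```

Request:
carry_out(
  moves=[
    {"dx": -0.105,"dy": -0.204,"dz": 0,"twist": 8.2},
    {"dx": -0.105,"dy": -0.204,"dz": 0,"twist": 8.2},
    {"dx": -0.105,"dy": -0.204,"dz": 0,"twist": 8.2},
    {"dx": -0.105,"dy": -0.204,"dz": 0,"twist": 8.2},
    {"dx": -0.105,"dy": -0.204,"dz": 0,"twist": 8.2},
  ],
)

```text
t: 42.35
eef_pos: [562.4, 114.6, 128.5]
tcp_rot: [-3.141, -0.002, 3.08]
ft_force: [0.5, 1.4, -0.1]
opening: 0.84
```

Request:
carry_out(
  moves=[
    {"dx": 0,"dy": 0,"dz": 0.02,"twist": 0},
    {"dx": 0,"dy": 0,"dz": 0.02,"twist": 0},
  ],
)

```text
t: 42.55
eef_pos: [560.2, 116.5, 106.9]
tcp_rot: [-3.141, -0.005, 3.08]
ft_force: [-0.4, 0.6, -0.5]
opening: 0.844
```

Run:
```python
from h import *
n='scene';q,d=snap(n)
for c,l in chargers(q,cloud(d,n)).items():
    for o in l:
        if o['label'][1]>-400: print(n,c,o['label'],o['yaw'],o['slope'],o['crect'],o['zmax'])
plan((562,118,6,176.5))
```

```text
scene yellow [562.3 118.3  35. ] -2.2 20.2 [563.3 119.7  50.1  84.4  85.3] 49.0
scene blue [678.9  65.4  34.5] -20.8 20.5 [680.4  66.3  50.4  83.4  68.5] 48.2
at [560.4 117.3 108.1 176.5] F [-0.4 -0.4  0. ] t 42.6 op 0.841
(562, 118, 6, 176.5) -> dx -0.0016 dy 0.0008 dz 0.1021 twist 0.0  rows>=2.0
```

Request:
carry_out(
  moves=[
    {"dx": 0,"dy": 0.001,"dz": 0.04,"twist": 0},
    {"dx": 0,"dy": 0.001,"dz": 0.075,"twist": 0},
    {"dx": 0,"dy": 0.001,"dz": 0.095,"twist": 0},
    {"dx": 0,"dy": 0.001,"dz": 0.104,"twist": 0},
    {"dx": 0,"dy": 0.001,"dz": 0.104,"twist": 0},
  ],
)

```text
t: 43.1
eef_pos: [561.0, 119.1, 5.5]
tcp_rot: [-3.141, -0.002, 3.082]
ft_force: [0.6, 0.6, 0.1]
opening: 0.839
```

Request:
carry_out(
  moves=[
    {"dx": 0,"dy": 0,"dz": 0,"twist": 0},
    {"dx": 0,"dy": 0,"dz": 0,"twist": 0},
    {"dx": 0,"dy": 0,"dz": 0,"twist": 0},
    {"dx": 0,"dy": 0,"dz": 0,"twist": 0},
    {"dx": 0,"dy": 0,"dz": 0,"twist": 0},
  ],
  grip=0.0,
)

```text
t: 43.6
eef_pos: [561.8, 118.6, 6.7]
tcp_rot: [3.141, 0.001, 3.082]
ft_force: [-0.9, 0.6, 5.6]
opening: 0.524
```

Request:
carry_out(
  moves=[
    {"dx": 0,"dy": 0,"dz": 0,"twist": 0},
    {"dx": 0,"dy": 0,"dz": 0,"twist": 0},
    {"dx": 0,"dy": 0,"dz": -0.03,"twist": 0},
    {"dx": 0,"dy": 0,"dz": -0.08,"twist": 0},
    {"dx": 0,"dy": 0,"dz": -0.12,"twist": 0},
  ],
)

```text
t: 44.1
eef_pos: [561.3, 118.5, 127.7]
tcp_rot: [-3.142, -0.001, 3.082]
ft_force: [1.3, -0.3, -2.1]
opening: 0.522
```

Run:
```python
from h import *
plan((537,320,130,184.8),(537,320,12,184.8))
```

```text
at [561.3 118.5 127.7 176.6] F [ 1.3 -0.3 -2.1] t 44.1 op 0.522
(537, 320, 130, 184.8) -> dx 0.0364 dy 0.1996 dz -0.0023 twist -8.2  rows>=4.1
(537, 320, 12, 184.8) -> dx -0.0000 dy 0.0000 dz 0.1180 twist 0.0  rows>=2.4
```

Request:
carry_out(
  moves=[
    {"dx": 0.0365,"dy": 0.2,"dz": 0,"twist": -8.2},
    {"dx": 0.0365,"dy": 0.2,"dz": 0,"twist": -8.2},
    {"dx": 0.0365,"dy": 0.2,"dz": 0,"twist": -8.2},
    {"dx": 0.0365,"dy": 0.2,"dz": 0,"twist": -8.2},
    {"dx": 0.0365,"dy": 0.2,"dz": 0,"twist": -8.2},
  ],
)

```text
t: 44.6
eef_pos: [535.6, 325.2, 125.8]
tcp_rot: [3.141, -0.0, -3.054]
ft_force: [-0.5, -1.5, -2.4]
opening: 0.524
```

Request:
carry_out(
  moves=[
    {"dx": 0,"dy": 0,"dz": 0.04,"twist": 0},
    {"dx": 0,"dy": 0,"dz": 0.075,"twist": 0},
    {"dx": 0,"dy": 0,"dz": 0.095,"twist": 0},
    {"dx": 0,"dy": 0,"dz": 0.11,"twist": 0},
    {"dx": 0,"dy": 0,"dz": 0.11,"twist": 0},
  ],
)

```text
t: 45.1
eef_pos: [536.3, 319.7, 14.3]
tcp_rot: [-3.141, -0.003, -3.059]
ft_force: [0.0, 0.7, -1.9]
opening: 0.526
```

Request:
carry_out(
  moves=[
    {"dx": 0,"dy": 0,"dz": 0.002,"twist": 0},
    {"dx": 0,"dy": 0,"dz": 0.003,"twist": 0},
    {"dx": 0,"dy": 0,"dz": 0.003,"twist": 0},
  ],
)

```text
t: 45.4
eef_pos: [537.5, 320.6, 14.1]
tcp_rot: [3.141, 0.001, -3.058]
ft_force: [-0.4, -0.1, -1.5]
opening: 0.525
```

Request:
carry_out(
  moves=[
    {"dx": 0,"dy": 0,"dz": 0.0015,"twist": 0},
    {"dx": 0,"dy": 0,"dz": 0.0025,"twist": 0},
    {"dx": 0,"dy": 0,"dz": 0.0025,"twist": 0},
  ],
)

```text
t: 45.7
eef_pos: [537.4, 320.6, 11.7]
tcp_rot: [3.141, 0.001, -3.058]
ft_force: [-2.4, -1.2, 5.2]
opening: 0.522
```

Request:
carry_out(
  moves=[
    {"dx": 0,"dy": 0,"dz": 0.0007,"twist": 0},
    {"dx": 0,"dy": 0,"dz": 0.0007,"twist": 0},
  ],
)

```text
t: 45.9
eef_pos: [537.4, 320.6, 11.7]
tcp_rot: [3.141, 0.001, -3.058]
ft_force: [-4.0, -2.2, 13.7]
opening: 0.525
```

Request:
carry_out(
  moves=[
    {"dx": 0,"dy": 0,"dz": 0,"twist": 0},
    {"dx": 0,"dy": 0,"dz": 0,"twist": 0},
    {"dx": 0,"dy": 0,"dz": 0,"twist": 0},
    {"dx": 0,"dy": 0,"dz": 0,"twist": 0},
    {"dx": 0,"dy": 0,"dz": 0,"twist": 0},
  ],
  grip=0.08,
)

```text
t: 46.4
eef_pos: [537.1, 320.4, 9.8]
tcp_rot: [3.142, -0.0, -3.058]
ft_force: [-0.2, 0.9, 0.2]
opening: 0.83
```

Request:
carry_out(
  moves=[
    {"dx": 0,"dy": 0,"dz": -0.03,"twist": 0},
    {"dx": 0,"dy": 0,"dz": -0.08,"twist": 0},
    {"dx": 0,"dy": 0,"dz": -0.12,"twist": 0},
    {"dx": 0,"dy": 0,"dz": -0.12,"twist": 0},
  ],
)

```text
t: 46.8
eef_pos: [539.1, 321.4, 135.3]
tcp_rot: [3.139, 0.008, -3.058]
ft_force: [-0.2, -0.6, -0.7]
opening: 0.842
```

Run:
```python
from h import *
n='scene';q,d=snap(n)
for c,l in chargers(q,cloud(d,n)).items():
    for o in l:
        if o['label'][1]>-400: print(n,c,o['label'],o['yaw'],o['slope'],o['crect'],o['zmax'])
plan((679,65,130,159.3),(679,65,6,159.3))
```

```text
scene red [458.5 308.2  54.4] -5.1 40.4 [479.6 310.5  61.2 160.6  86.2] 155.3
scene yellow [539.5 320.1  40.8] 4.5 20.7 [539.7 320.2  82.9  52.2   6.2] 53.4
scene blue [705.9  36.9  34.7] -27.3 20.4 [707.   37.5  51.8  81.9  63. ] 49.3
at [ 538.   320.9  132.5 -175.2] F [-0.9 -0.9 -0.5] t 46.9 op 0.841
(679, 65, 130, 159.3) -> dx -0.1192 dy -0.2667 dz 0.0025 twist 25.5  rows>=5.8
(679, 65, 6, 159.3) -> dx 0.0000 dy 0.0000 dz 0.1240 twist 0.0  rows>=2.5
```

Run:
```python
from h import *
for n in('top',):
    q,d=snap(n)
    for c,l in chargers(q,cloud(d,n)).items():
        for o in l:
            if o['label'][1]>-400: print(n,c,o['label'],o['yaw'],o['slope'],o['crect'],o['zmax'])
plan((620,179,131,166),(705,37,131,153),(705,37,6,153))
```

```text
top red [434.1 313.8  36. ] 2.3 21.9 [440.3 311.3  80.9  51.6   4. ] 54.6
top blue [707.4  36.4  34.8] -29.1 18.8 [705.7  35.7  50.7  80.2  63.3] 48.8
at [ 537.2  320.5  130.5 -175.2] F [-0.3 -0.2 -0. ] t 46.9 op 0.843
(620, 179, 131, 166) -> dx -0.0708 dy -0.1478 dz -0.0005 twist 18.8  rows>=3.3
(705, 37, 131, 153) -> dx -0.1168 dy -0.1172 dz 0.0000 twist 13.0  rows>=3.3
(705, 37, 6, 153) -> dx 0.0000 dy 0.0000 dz 0.1250 twist 0.0  rows>=2.5
```

Blue was knocked to about (706, 36), yaw −27°. Going there.

Request:
carry_out(
  moves=[
    {"dx": -0.071,"dy": -0.148,"dz": 0,"twist": 19},
    {"dx": -0.071,"dy": -0.148,"dz": 0,"twist": 19},
    {"dx": -0.071,"dy": -0.148,"dz": 0,"twist": 19},
    {"dx": -0.071,"dy": -0.148,"dz": 0,"twist": 19},
    {"dx": -0.071,"dy": -0.148,"dz": 0,"twist": 19},
  ],
)

```text
t: 47.4
eef_pos: [620.4, 176.8, 128.0]
tcp_rot: [-3.141, -0.002, 2.891]
ft_force: [0.6, 0.0, -0.5]
opening: 0.837
```

Request:
carry_out(
  moves=[
    {"dx": -0.117,"dy": -0.117,"dz": 0,"twist": 13},
    {"dx": -0.117,"dy": -0.117,"dz": 0,"twist": 13},
    {"dx": -0.117,"dy": -0.117,"dz": 0,"twist": 13},
    {"dx": -0.117,"dy": -0.117,"dz": 0.02,"twist": 13},
    {"dx": -0.117,"dy": -0.117,"dz": 0.02,"twist": 13},
  ],
)

```text
t: 47.9
eef_pos: [703.8, 36.0, 106.2]
tcp_rot: [-3.14, -0.005, 2.665]
ft_force: [-0.8, -0.7, -1.0]
opening: 0.84
```

Request:
carry_out(
  moves=[
    {"dx": 0,"dy": 0,"dz": 0,"twist": 0},
    {"dx": 0,"dy": 0,"dz": 0,"twist": 0},
  ],
)

```text
t: 48.1
eef_pos: [704.3, 38.7, 110.2]
tcp_rot: [3.141, -0.0, 2.668]
ft_force: [-1.0, -0.5, 0.0]
opening: 0.842
```

Run:
```python
from h import *
n='scene';q,d=snap(n)
for c,l in chargers(q,cloud(d,n)).items():
    for o in l:
        if o['label'][1]>-400: print(n,c,o['label'],o['yaw'],o['slope'],o['crect'],o['zmax'])
plan((706,36.5,6,153))
```

```text
scene red [441.6 312.3  40.3] 6.3 21.7 [436.5 312.2  96.1  52.3   5.6] 53.4
scene yellow [540.  318.5  40.9] 3.1 20.3 [540.8 320.8  83.8  50.9   4.2] 54.2
scene blue [705.8  36.7  34.6] -24.1 19.8 [706.8  38.   50.8  84.4  64.4] 47.8
at [704.4  38.6 110.5 152.9] F [0.6 0.4 0.2] t 48.1 op 0.839
(706, 36.5, 6, 153) -> dx -0.0023 dy -0.0011 dz 0.1045 twist -0.1  rows>=2.1
```

Request:
carry_out(
  moves=[
    {"dx": -0.002,"dy": -0.001,"dz": 0.04,"twist": 0},
    {"dx": -0.002,"dy": -0.001,"dz": 0.075,"twist": 0},
    {"dx": -0.002,"dy": -0.001,"dz": 0.095,"twist": 0},
    {"dx": -0.002,"dy": -0.001,"dz": 0.104,"twist": 0},
    {"dx": -0.002,"dy": -0.001,"dz": 0.104,"twist": 0},
  ],
)

```text
t: 48.65
eef_pos: [705.7, 35.8, 5.6]
tcp_rot: [-3.141, -0.001, 2.667]
ft_force: [0.0, 0.1, -0.8]
opening: 0.843
```

Request:
carry_out(
  moves=[
    {"dx": 0,"dy": 0,"dz": 0,"twist": 0},
    {"dx": 0,"dy": 0,"dz": 0,"twist": 0},
    {"dx": 0,"dy": 0,"dz": 0,"twist": 0},
    {"dx": 0,"dy": 0,"dz": 0,"twist": 0},
    {"dx": 0,"dy": 0,"dz": 0,"twist": 0},
  ],
  grip=0.0,
)

```text
t: 49.15
eef_pos: [706.4, 34.9, 6.6]
tcp_rot: [3.141, 0.001, 2.666]
ft_force: [-0.0, 1.2, 3.0]
opening: 0.519
```

Request:
carry_out(
  moves=[
    {"dx": 0,"dy": 0,"dz": 0,"twist": 0},
    {"dx": 0,"dy": 0,"dz": 0,"twist": 0},
    {"dx": 0,"dy": 0,"dz": -0.03,"twist": 0},
    {"dx": 0,"dy": 0,"dz": -0.08,"twist": 0},
    {"dx": 0,"dy": 0,"dz": -0.12,"twist": 0},
  ],
)

```text
t: 49.65
eef_pos: [706.0, 34.8, 127.6]
tcp_rot: [-3.142, -0.0, 2.666]
ft_force: [0.8, 0.2, -1.1]
opening: 0.525
```

Run:
```python
from h import *
plan((670,182,131,169),(634,328,131,184.8),(634,328,14,184.8))
```

```text
at [706.   34.8 127.6 152.8] F [ 0.8  0.2 -1.1] t 49.6 op 0.525
(670, 182, 131, 169) -> dx 0.0994 dy 0.1144 dz -0.0034 twist -16.2  rows>=3.0
(634, 328, 131, 184.8) -> dx 0.0632 dy 0.1364 dz 0.0000 twist -15.8  rows>=3.0
(634, 328, 14, 184.8) -> dx -0.0000 dy 0.0000 dz 0.1170 twist 0.0  rows>=2.3
```

Request:
carry_out(
  moves=[
    {"dx": 0.0995,"dy": 0.1145,"dz": -0.003,"twist": -16},
    {"dx": 0.0995,"dy": 0.1145,"dz": -0.003,"twist": -16},
    {"dx": 0.0995,"dy": 0.1145,"dz": -0.003,"twist": -16},
    {"dx": 0.0995,"dy": 0.1145,"dz": -0.003,"twist": -16},
    {"dx": 0.0995,"dy": 0.1145,"dz": -0.003,"twist": -16},
  ],
)

```text
t: 50.15
eef_pos: [669.5, 183.4, 128.7]
tcp_rot: [-3.141, -0.0, 2.948]
ft_force: [-0.2, -0.2, -1.8]
opening: 0.528
```

Request:
carry_out(
  moves=[
    {"dx": 0.063,"dy": 0.1365,"dz": 0,"twist": -16},
    {"dx": 0.063,"dy": 0.1365,"dz": 0,"twist": -16},
    {"dx": 0.063,"dy": 0.1365,"dz": 0,"twist": -16},
    {"dx": 0.063,"dy": 0.1365,"dz": 0,"twist": -16},
    {"dx": 0.063,"dy": 0.1365,"dz": 0,"twist": -16},
  ],
)

```text
t: 50.65
eef_pos: [635.0, 328.0, 128.4]
tcp_rot: [-3.141, -0.0, -3.058]
ft_force: [-0.5, -0.6, -2.8]
opening: 0.529
```

Request:
carry_out(
  moves=[
    {"dx": 0,"dy": 0,"dz": 0.04,"twist": 0},
    {"dx": 0,"dy": 0,"dz": 0.07,"twist": 0},
    {"dx": 0,"dy": 0,"dz": 0.07,"twist": 0},
    {"dx": 0,"dy": 0,"dz": 0.07,"twist": 0},
  ],
)

```text
t: 51.05
eef_pos: [635.8, 326.7, 59.3]
tcp_rot: [-3.141, -0.0, -3.061]
ft_force: [-0.5, -0.6, -1.3]
opening: 0.526
```

Run:
```python
from h import *
plan((634,328,12,184.8))
```

```text
at [ 635.8  326.7   59.3 -175.4] F [-0.5 -0.6 -1.3] t 51.0 op 0.526
(634, 328, 12, 184.8) -> dx 0.0017 dy 0.0014 dz 0.0473 twist -0.2  rows>=0.9
```

Request:
carry_out(
  moves=[
    {"dx": 0.001,"dy": 0.001,"dz": 0.02,"twist": 0},
    {"dx": 0.001,"dy": 0.001,"dz": 0.035,"twist": 0},
    {"dx": 0.001,"dy": 0.001,"dz": 0.044,"twist": 0},
    {"dx": 0.001,"dy": 0.001,"dz": 0.046,"twist": 0},
    {"dx": 0.001,"dy": 0.001,"dz": 0.046,"twist": 0},
  ],
)

```text
t: 51.55
eef_pos: [634.0, 329.2, 13.2]
tcp_rot: [3.141, 0.0, -3.059]
ft_force: [-0.1, 0.6, -1.4]
opening: 0.523
```

Request:
carry_out(
  moves=[
    {"dx": 0,"dy": 0,"dz": 0.001,"twist": 0},
    {"dx": 0,"dy": 0,"dz": 0.001,"twist": 0},
    {"dx": 0,"dy": 0,"dz": 0.001,"twist": 0},
  ],
)

```text
t: 51.85
eef_pos: [633.9, 329.4, 12.4]
tcp_rot: [3.141, 0.001, -3.058]
ft_force: [-0.5, -0.9, -1.0]
opening: 0.526
```

Request:
carry_out(
  moves=[
    {"dx": 0,"dy": 0,"dz": 0.001,"twist": 0},
    {"dx": 0,"dy": 0,"dz": 0.0015,"twist": 0},
    {"dx": 0,"dy": 0,"dz": 0.0015,"twist": 0},
  ],
)

```text
t: 52.15
eef_pos: [634.0, 329.4, 11.6]
tcp_rot: [3.141, 0.001, -3.058]
ft_force: [-2.0, -1.0, 6.6]
opening: 0.524
```

Request:
carry_out(
  moves=[
    {"dx": 0,"dy": 0,"dz": 0,"twist": 0},
    {"dx": 0,"dy": 0,"dz": 0,"twist": 0},
    {"dx": 0,"dy": 0,"dz": 0,"twist": 0},
    {"dx": 0,"dy": 0,"dz": 0,"twist": 0},
    {"dx": 0,"dy": 0,"dz": 0,"twist": 0},
  ],
  grip=0.08,
)

```text
t: 52.65
eef_pos: [633.8, 329.3, 10.3]
tcp_rot: [3.142, -0.0, -3.058]
ft_force: [-1.2, 0.2, -0.6]
opening: 0.83
```

Request:
carry_out(
  moves=[
    {"dx": 0,"dy": 0,"dz": -0.03,"twist": 0},
    {"dx": 0,"dy": 0,"dz": -0.08,"twist": 0},
    {"dx": 0,"dy": 0,"dz": -0.13,"twist": 0},
    {"dx": 0,"dy": 0,"dz": -0.17,"twist": 0},
    {"dx": 0,"dy": 0,"dz": -0.17,"twist": 0},
  ],
)

```text
t: 53.15
eef_pos: [635.7, 330.1, 187.1]
tcp_rot: [3.139, 0.009, -3.058]
ft_force: [-0.4, 0.3, 0.3]
opening: 0.843
```

Request:
carry_out(
  moves=[
    {"dx": 0.02,"dy": -0.2,"dz": 0,"twist": 0},
    {"dx": 0.02,"dy": -0.2,"dz": 0,"twist": 0},
    {"dx": 0.02,"dy": -0.2,"dz": 0,"twist": 0},
    {"dx": 0.02,"dy": -0.2,"dz": 0,"twist": 0},
    {"dx": 0.02,"dy": -0.2,"dz": 0,"twist": 0},
  ],
)

```text
t: 53.65
eef_pos: [630.3, 123.1, 179.9]
tcp_rot: [-3.141, -0.001, -3.063]
ft_force: [1.1, 0.3, 0.1]
opening: 0.841
```

Run:
```python
from h import *
ps=[]
for n in('top','scene'):
    q,d=snap(n);ps.append(q)
    if n=='top':
        W=cloud(d,n);s=np.zeros(d.shape,bool);s[190:280,390:440]=1
        X=W[s&(q.max(-1)<45)&(W[...,2]>66)&(W[...,2]<90)]
        k=np.polyfit(X[:,0],X[:,2],1);print('wand',cv2.minAreaRect(X[:,:2].astype(np.float32)),'tilt',np.degrees(np.arctan(k[0])),np.median(X[:,2]))
    for c,l in chargers(q,cloud(d,n)).items():
        for o in l: print(n,c,o['label'],o['yaw'],o['slope'],o['crect'],o['zmax'])
cv2.imwrite('pics/end.png',np.hstack([cv2.resize(ps[0],(400,250)),cv2.resize(ps[1],(400,250))])[:,:,::-1])
plan()
```

```text
wand ((508.23516845703125, -349.25341796875), (22.355575561523438, 146.17398071289062), 78.26354217529297) tilt 0.08355122328963396 73.71010847336872
top yellow [ 550.  -507.3   32.9] 109.7 2.1 [ 538.  -502.9  148.8   77.     0.8] 42.6
scene yellow [ 580.  -503.    32.7] 48.6 1.0 [ 539.5 -501.5  156.2   76.9    1.2] 40.5
scene yellow [538.6 318.3  40.5] 0.9 21.5 [539.9 320.5  81.7  52.1   5.1] 54.0
scene blue [629.1 329.4  38.2] 3.7 21.3 [634.  329.4  82.8  51.9   5.2] 54.1
at [ 630.5  127.3  180.1 -175.4] F [-0.3  2.4 -0.2] t 53.8 op 0.841
```

View pics/end.png

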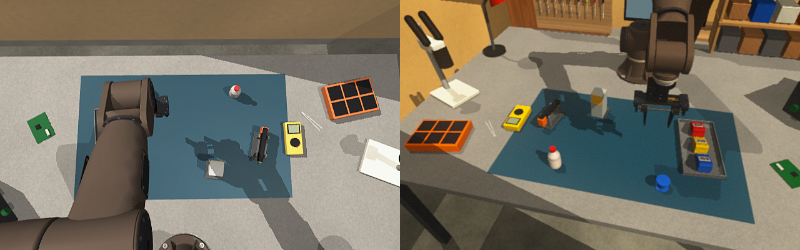

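The picture shows the three chargers in a row in the tray (right half, about 697,130 / 701,146 / 704,162). The wand is in its rest and the bystanders are where they started. I'll let the arm settle, then hand in.

Request:
carry_out(
  moves=[
    {"dx": 0,"dy": 0,"dz": 0,"twist": 0},
    {"dx": 0,"dy": 0,"dz": 0,"twist": 0},
    {"dx": 0,"dy": 0,"dz": 0,"twist": 0},
  ],
)

```text
t: 54.05
eef_pos: [630.3, 129.5, 180.2]
tcp_rot: [3.141, -0.0, -3.057]
ft_force: [0.4, -0.2, 0.2]
opening: 0.838
```

```bash
python3 -c "
from cell import *
print(job_done(), state()['t'])"
```

```text
the job is handed in; nothing more can be done
the job is handed in; nothing more can be done
```

I ran the whole job and handed it in at about 54 s of the 210 s allowed; the hand-in gave no verdict.

**What I did**
- **Switching on and off:** I pressed the tail button against the yellow patch until it bottomed out both times, at about 8 N the first time and 10 N the second.
- **Scanning:** The tool only points down, so I tilted the scanner about 19–20° in the fingers against the block. I then scanned red, yellow and blue, holding each for more than 1 s, and levelled it again on the block top. There was no green charger.
- **Rest and tray:** I laid the scanner back in its rest with the head as before, then set the three chargers in the tray. Blue was knocked about 4 cm while yellow was being placed, so I measured it again before picking it up.

**What the last checks showed**
- **Scanner:** It lies about 4 mm ahead of where it started (15 mm allowed), level to 0.1°.
- **Yellow and blue:** Both are on the tray floor, with a label slope of about 21° against the nominal 20°.
- **Red:** The arm hid red from the top camera and the final script did not pick it up. The last picture shows it in the tray, and an earlier reading there gave a slope of about 22°.
- **Bystanders:** The last picture shows all three in place. Only the meter was measured again, and it had not moved.

**Where measurements disagreed:** the two ways of measuring the scanner's tilt differed by about 2–3° (17° from the handle, 19–20° from the tail). Both are within the 12° allowed for a scan.

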